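# Clamp a sample cassette on the feed-knob stage

### The job

Pick up the grey sample cassette and set it on the bed of the clamping stage, lengthwise and centred across the bed, between the moving jaw and the fence. Then wind the black knob on the carriage clockwise, going along with it as the carriage travels, until the jaw has pushed the cassette up against the fence and holds it with about 10 N (never more than 25 N), and let go. Move the carriage only by turning its knob, without shoving the carriage or pushing the knob hard sideways, and leave the bottle, the jar and the tip box where they stand.

Things in the scene. Friction and masses are not known exactly. Their poses are not given: they have to be found in the camera images.
- stage: Fixed clamping stage: flat grey metal bed 300 x 76 mm, its top 18 mm above the bench, open on both sides (no side walls). Origin on the bench under the middle of the bed; x along the bed in the feed direction (from the carriage towards the fence), y across it, z up.
- bed_mid (a point): Point on the bed's top at the stage's origin. A steel fence, 66 mm wide, 28 mm high above the bed, square to the feed, is screwed down on the bed; its working face stands somewhere between 50 and 60 mm ahead (stage +x) of this point, differently each time: its place is not reported, it must be felt.
- carriage: White carriage, 70 mm wide, deck 26.5 mm above the bed, sliding along the stage's x. Origin on the bed's top below the knob's axis; axes as the stage's. It starts at about x = -83 mm in the stage's frame, up to 5 mm further on, and can go to -30 mm. The knob drives it: 10 mm per rad, clockwise seen from above moves it to +x. It stays where it is left and keeps its clamping force.
- jaw_face (a point): Middle of the flat steel jaw face (60 mm wide, 1.5 to 27.5 mm above the bed), 58 mm ahead of the carriage's origin, 14.5 mm above the bed. The jaw plate is sprung: it gives about 1 mm per 8 N of clamping. It pushes the cassette along the bed to the fence. All of the carriage but the knob is lower than 32 mm above the bed.
- knob_grip (a point): Point on the axis of the upright round black knob, 13 mm below its top: 42 mm diameter, ribbed, 30 mm high, underside 16 mm above the deck, on a thin stem; grip at any yaw. It travels with the carriage. Running drag about 0.19 N m; each newton of clamping adds 0.010 N m. With the cassette at the fence the force rises about 0.8 N per 0.01 rad.
- spindle_foot (a point): Point on the carriage's deck where the knob's spindle comes out, 33 mm below knob_grip. The spindle gives sideways: the knob leans off by 1 mm per 7 N of sideways push; over 2.2 mm (15 N) strains it. At rest, friction may hold the knob's moment anywhere up to its drag, either way: judge clamping while turning, or by the change over like steps.
- cassette: Loose grey plastic sample cassette, a flat block 56 mm long (x) x 40 mm wide (y) x 26 mm high with a glass window on top and a thin dark seam, about 150 g. Origin at the centre of its underside, z up. It is to lie with its x along the stage's x (either way round), gripped across its 40 mm width.
- bottle: Bystander: white plastic bottle, 48 mm in diameter, 110 mm tall; origin at the centre of its underside.
- tip_box: Bystander: clear box with a blue lid, 77 x 57 x 48 mm; origin at the centre of its underside.
- jar: Bystander: amber jar, 60 mm in diameter, 60 mm tall, beyond the stage; origin at the centre of its underside.
Things that resemble listed ones, but are neither listed nor needed, are in the scene too. What is shaped like the cassette but blue or orange is not meant.

How it is judged (in metres and radians):
On the way, in this order (a step that is already met when the one before it is completed fails the run):
1. the cassette lies flat on the bed between jaw and fence, lengthwise, let go, not yet clamped (z of cassette in the frame of stage between 0.015 and 0.0205 m and y of cassette in the frame of stage between -0.012 and 0.012 m and x of cassette in the frame of stage between -0.005 and 0.04 m and angle between cassette's own z axis and vertical below 0.05 rad and angle between the x axis of cassette and the x axis of stage, either way round below 0.12 rad and contact force between the fingers and cassette below 0.1 N and contact force between carriage and cassette below 2 N), for 0.2 s.
2. the jaw, wound in by the knob, holds the cassette against the fence (z of cassette in the frame of stage between 0.015 and 0.0205 m and y of cassette in the frame of stage between -0.012 and 0.012 m and x of cassette in the frame of stage between -0.005 and 0.04 m and angle between cassette's own z axis and vertical below 0.05 rad and angle between the x axis of cassette and the x axis of stage, either way round below 0.12 rad and contact force between carriage and cassette above 5 N), for 0.3 s.
At the end, for the whole second after the job is handed in: The cassette lies flat on the bed (lengthwise within 0.12 rad, within 12 mm of the bed's middle line), at rest between jaw and fence, and the jaw presses it against the fence with 5 to 25 N after the robot has let go (all of step 2 and contact force between carriage and cassette below 25 N and linear speed of cassette below 0.005 m/s and linear speed of carriage below 0.003 m/s); the robot touches nothing.
It fails at once if the cassette is squeezed by the jaw with more than 25 N (contact force between carriage and cassette above 25 N).
It fails at once if the carriage itself is touched with more than 5 N (shoved instead of wound) (contact force between any of the arm, the fingers and carriage_c0 above 5 N or contact force between any of the arm, the fingers and carriage_c1 above 5 N or contact force between any of the arm, the fingers and jaw_c0 above 5 N).
It fails at once if the knob is pushed sideways so that it leans off its spindle by more than 2.2 mm (15 N) (horizontal distance between knob_grip and spindle_foot above 0.0022 m).
It fails at once if the bottle, tip box or jar is moved by more than 20 mm or tipped (distance of any of bottle, tip_box, jar from where it was at the start of the episode above 0.02 m or angle between any of bottle, tip_box, jar's own z axis and vertical above 0.3 rad).
It also fails if it takes over 72 s, if anything falls off the work surface, if the arm or the gripper's body presses on something with over 40 N, if the wrist force passes 120 N, or if a joint passes its speed limit or range.

### The arm

A 6-joint arm with a two-finger parallel gripper is mounted at the origin on the work surface. World frame = base frame: x ahead of the robot, y to its left, z up, the work surface at z = 0. Lengths are in mm, angles in rad, forces in N, time in s.
With the tool pointing down it reaches from about 275 to 750 mm from the base axis. Payload 10.2 kg.
Tool frame: the origin (TCP) lies at the very end of the fingers, on their centre line; the grasp point (between the pads) lies 19 mm behind it; y points along the fingers, x is the direction in which the jaws open and shut, and the axes are right-handed (so a half turn about y gives the same grasp; the last joint's range is limited). The gripper opens to 85 mm and grips with 20 to 120 N. Pads are 22 mm wide; open, the fingers measure 114 mm over their backs; the gripper's body (76 mm by 85 mm) begins 54 mm behind the grasp point. The pads swing forward as they close: fully open they stand 13 mm farther back than shut.
Start: joints at [-1.479, 0.313, 1.498, -0, 1.331, -0.223], TCP at [162.541, -499.211, 198.494] pointing down, gripper open.
Joint ranges: [-2.94, 2.94], [-0.97, 2.17], [0.19, 2.56], [-1.23, 4.37], [0.02, 3.11], [-2.88, 2.88]. Speed limits (rad/s): [2.39, 2.39, 3.01, 3.14, 3.14, 3.14].

### API

Orientations are given as a unit quaternion [w, x, y, z].
In Python, from rig import telemetry, imaging, ctrl gives the robot as it stands.
- The arm moves only by the shell command python3 -m handwheel 'ROWS' [FORCE]. ROWS is JSON, a list of rows, each an object with "delta_pos": the shift along the tool's x, y, z in cm, a list of three; "twist": the turn, a rotation vector about the tool's x, y, z in rad, a list of three; "jaw": the opening, from 0 (shut) to 1 (fully open). A call has exactly 10 rows; each row is the pose to reach, as a shift and turn from the pose commanded when the call began, along the tool's axes at that moment; what a row does not reach only later rows make up. A row lasts 1/12 s, in which the tool goes at most 41.7 mm and 7.16 degrees, less where a joint would pass 70% of its speed; a pose out of reach is approached as far as the arm can. A call with a gripper value outside its range is refused whole. The fingers move at their own pace and stop on an object; FORCE is the grip in N (left out, the last holds). Time passes only in rows, so rows that repeat a pose let the fingers close, or fill a call up. It gives the time, the measured TCP pose, the force and the opening at its end, in the units of the state.
- telemetry.sense(): the state, without advancing time (a new reading comes with each control period).
- imaging.capture(name): name is "scene" or "top" or "wrist"; returns a dict with "frame" (384x512x3 uint8, red, green, blue), "z_map" (384x512 float32, mm along the optical axis (not along the pixel's ray), 0 where there is no reading), "fx", "fy", "cx", "cy" (pixels), "rvec" (rotation vector, rad) and "tvec" (3), from world to camera coordinates, as OpenCV has them. Camera axes: x right, y down, z forward; pixel columns grow to the right and rows downward; lengths in mm; the calibration is good to about 2 mm. The wrist camera is an equidistant fisheye: a pixel r from the principal point sees the ray r / f radians off the axis. A picture is of the moment at which its call begins.
- ctrl.finish_job(): hands the job in, once; it reports no verdict.
The state is a dict: "time_s": time; "joints": joint angles; "dq": joint speeds; "tau": joint torques, N m; "eef_pos": TCP position; "ee_rot": TCP orientation; "force": force on the tool from outside, world axes, zero at the start; "wrist_torque": the same for the moment, N m; "grip_width": opening from 0.0 (shut) to 1.0 (fully open).
Only numpy, scipy, OpenCV 4.12 (cv2) and the standard library are available. Lean on these libraries where they do the work, as an engineer would, in place of code of your own. Each camera call takes 0.05 s, during which the arm holds its last target.

## Working session

There is one attempt and no reset: what is moved stays moved. The work goes in short steps, Python scripts to look and compute and a shell command to move; the robot and the scene stay as the last step left them, time stands still between calls to the robot, and variables do not carry over. Pictures are saved under pics/ and viewed, and the job is handed in when it is done.

```bash
ls; mkdir -p pics; cat > h.py <<'E'
import numpy as np, cv2
from rig import telemetry, imaging, ctrl
def cap(n):
    d=imaging.capture(n); np.savez('last_'+n+'.npz',**d); return d
def load(n): return dict(np.load('last_'+n+'.npz'))
def save(d,f,crop=None,s=1):
    im=d['frame'][:,:,::-1]
    if crop: im=im[crop[1]:crop[3],crop[0]:crop[2]]
    im=cv2.resize(im,None,fx=s,fy=s,interpolation=cv2.INTER_CUBIC); cv2.imwrite('pics/'+f,im)
def ray(d,u,v):
    R=cv2.Rodrigues(np.array(d['rvec'],float))[0]; t=np.array(d['tvec'],float).ravel()
    c=np.array([(u-d['cx'])/d['fx'],(v-d['cy'])/d['fy'],1.0]); return -R.T@t, R.T@c
def atz(d,u,v,z):
    o,r=ray(d,u,v); return o+r*(z-o[2])/r[2]
def dep(d,u,v):
    o,r=ray(d,u,v); return o+r*float(d['z_map'][int(round(v)),int(round(u))])
E
python3 - <<'E'
from h import *
for n in('top','scene','wrist'):
    d=cap(n); save(d,n+'0.png',s=1.5); print(n,d['fx'],d['cx'],d['cy'],ray(d,d['cx'],d['cy']))
print(telemetry.sense())
E
```

```text
pics
top 465.20386768357315 253.34822613287392 184.69599995590346 (array([472.58639228,  89.38486024, 921.12589372]), array([ 0.16129999, -0.01841207, -0.98673366]))
scene 365.89625730018895 256.8326190879067 188.72656640303006 (array([861.67817004, 599.64547337, 765.29386487]), array([-0.2672413 , -0.55682814, -0.78646329]))
wrist 297.3186396354542 254.72003376826828 195.7963048201432 (array([ 235.71553187, -476.12408034,  372.78448811]), array([-0.29052495, -0.09339048, -0.95229904]))
{'time_s': 0.15, 'joints': array([-1.47937550e+00,  3.13357449e-01,  1.49824496e+00, -2.01094305e-05,
        1.33098058e+00, -2.23411081e-01]), 'dq': array([-0.00051721, -0.00142471, -0.00147803,  0.00150435,  0.00115654,
       -0.00064548]), 'tau': array([ 7.18599986e-04, -4.12373614e+01, -2.59796995e+01, -2.46561594e-04,
        3.22461856e-03, -2.45061904e-05]), 'eef_pos': array([ 162.52702051, -498.98319902,  198.05476561]), 'ee_rot': array([ 0.5724609 , -0.57194325,  0.41566901, -0.41519718]), 'force': array([ 0.22227006, -0.22027082,  0.70474112]), 'wrist_torque': array([-0.0220791 ,  0.0293487 , -0.01774337]), 'grip_width': 1.0019164111449985}
```

View pics/top0.png

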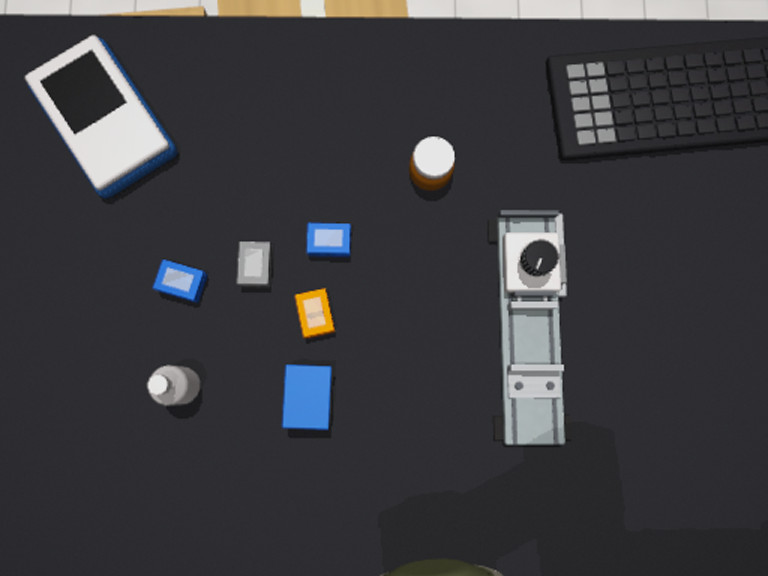

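View pics/scene0.png

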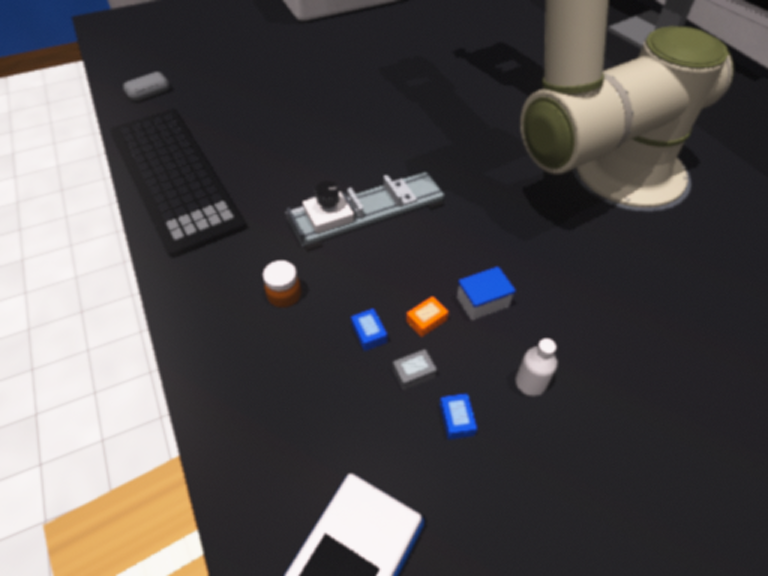

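View pics/wrist0.png

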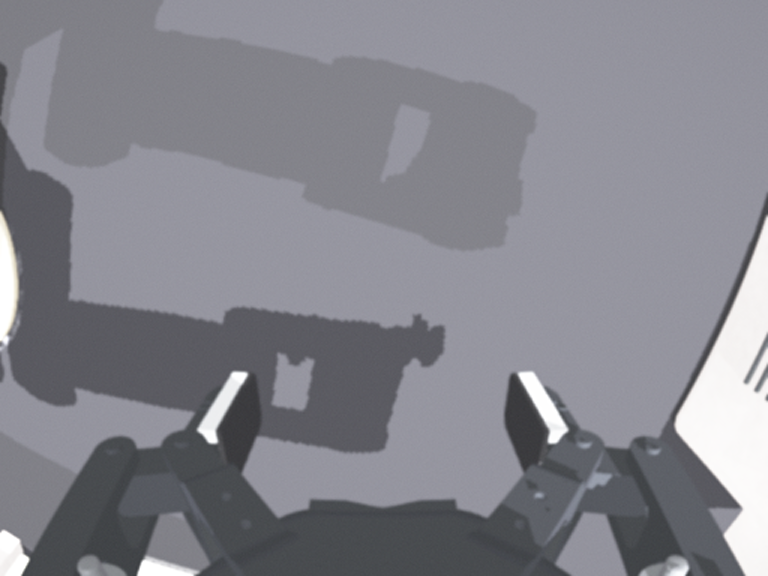

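Top view (1.5x): the stage stands right, with its knob at (540,257) and fence at (535,370), so feed runs towards the robot. The grey cassette is at (254,263), between blue and orange lookalikes, with the box at (307,397), the bottle at (170,385) and the jar at (433,160). I'll enlarge these areas.

```bash
python3 - <<'E'
from h import *
d=load('top'); save(d,'c1.png',(145,150,195,200),10); save(d,'c2.png',(320,130,390,305),3.4)
save(d,'c2.png',(320,130,395,205),8);save(d,'c3.png',(320,225,395,300),8)
E
```

```text
(no output)
```

View pics/c1.png

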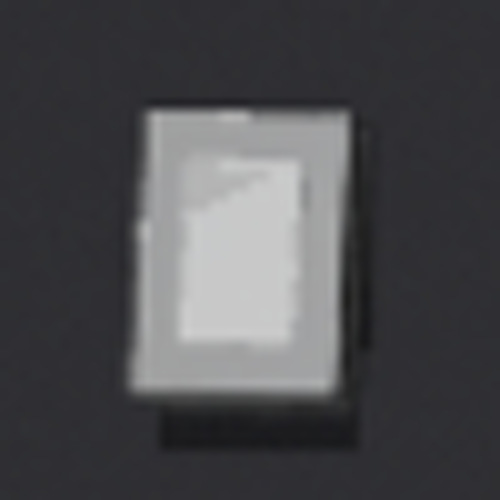

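View pics/c2.png

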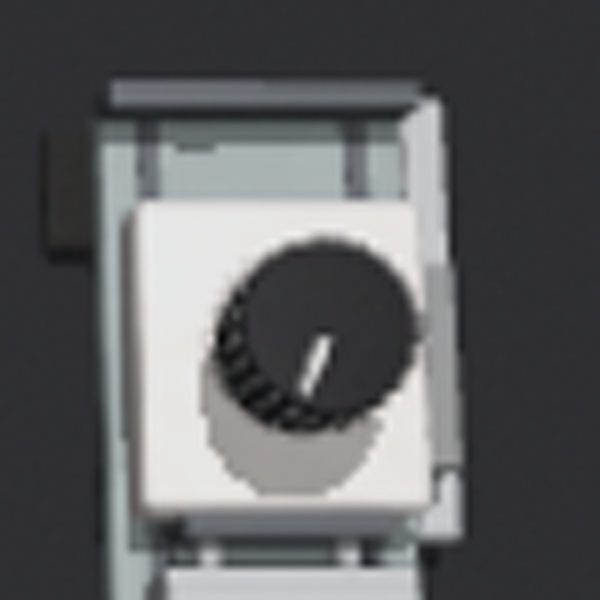

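View pics/c3.png

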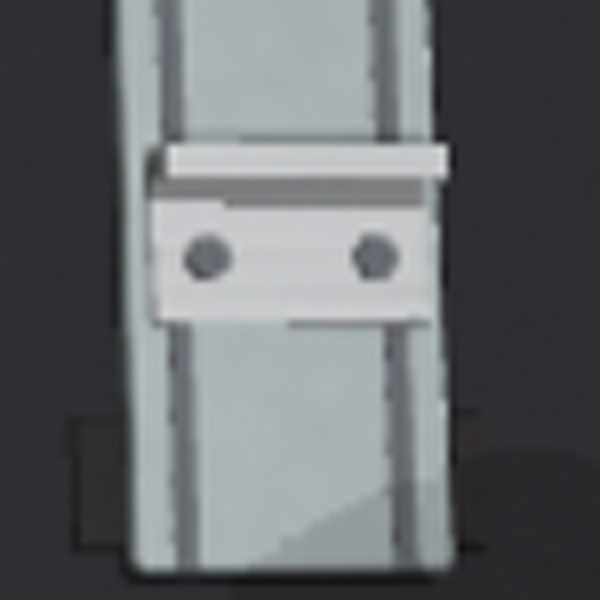

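```bash
python3 - <<'E'
from h import *
np.set_printoptions(precision=1,suppress=True)
d=load('top')
P=lambda x,y,s,ox,oy:(ox+(x+.5)/s-.5,oy+(y+.5)/s-.5)
c=[atz(d,*P(x,y,10,145,150),26) for x,y in((147,109),(352,109),(341,392),(130,392))]
c=np.array(c);print('cass',c,c.mean(0)); 
for i in range(4): e=c[(i+1)%4]-c[i]; print(np.linalg.norm(e),np.arctan2(e[1],e[0]))
print('dep',dep(d,169,175))
k=P(324,332,8,320,130);print('knob',atz(d,*k,90.5),dep(d,*k))
for n,(x,y),oy,z in (('nearL',(132,572),225,18),('nearR',(458,572),225,18),('L top',(115,10),225,18),('R top',(430,10),225,18),('farL',(95,125),130,18),('farplateL',(110,82),130,18),('farplateR',(425,82),130,18),('L c2',(103,400),130,18),('fenceL',(167,145),225,46),('fenceR',(448,145),225,46),('carL',(137,203),130,44.5),('carR',(412,203),130,44.5),('carbl',(142,505),130,44.5),('carbr',(432,505),130,44.5),('jawL',(165,572),130,45.5),('jawR',(422,572),130,45.5)):
    u,v=P(x,y,8,320,oy); print(n,atz(d,u,v,z),dep(d,u,v))
E
```

```text
cass [[666.9 257.   26. ]
 [666.9 216.9  26. ]
 [610.8 217.7  26. ]
 [610.8 258.6  26. ]] [638.8 237.6  26. ]
40.055172530408115 -1.568786136978965
56.158531635465565 3.1271436020660732
40.81612361616759 1.5716532398996708
56.12915654378377 -0.0280180953464967
dep [637.8 237.1  26.4]
knob [ 633.8 -121.1   90.5] [ 633.2 -120.3   93.6]
nearL [406.  -84.2  18. ] [404.6 -87.8  -1.1]
nearR [ 405.8 -162.    18. ] [ 404.7 -166.1    3.2]
L top [539.3 -84.1  18. ] [539.6 -84.8  14.5]
R top [ 539.3 -161.1   18. ] [ 539.1 -160.6   19.8]
farL [700.5 -83.9  18. ] [702.9 -85.8   8.4]
farplateL [711.6 -88.   18. ] [716.3 -91.5   0.2]
farplateR [ 711.8 -167.4   18. ] [ 715.9 -171.8    2.6]
L c2 [630.7 -83.9  18. ] [631.7 -85.   12. ]
fenceL [505.6 -90.   46. ] [505.8 -90.7  42.6]
fenceR [ 505.6 -156.2   46. ] [ 507.3 -169.4   -1.1]
carL [674.4 -88.5  44.5] [675.  -89.   42.1]
carR [ 674.6 -155.4   44.5] [ 674.2 -155.    46.1]
carbl [600.6 -87.4  44.5] [601.5 -88.7  38.2]
carbr [ 600.6 -157.    44.5] [ 604.7 -164.8   16.7]
jawL [584.3 -92.2  45.5] [585.3 -93.7  38.1]
jawR [ 584.4 -153.6   45.5] [ 587.7 -160.9   19.4]
```

```bash
cat >> h.py <<'E'
from scipy.spatial.transform import Rotation as Ro
np.set_printoptions(precision=3,suppress=True)
def cur():
    s=telemetry.sense(); q=s['ee_rot']; return s,s['eef_pos'],Ro.from_quat([q[1],q[2],q[3],q[0]])
def goal(p,yaw):
    "tool y down, tool x at world yaw; prints delta cm and twist"
    s,p0,R0=cur(); x=np.array([np.cos(yaw),np.sin(yaw),0]); y=np.array([0,0,-1.]); z=np.cross(x,y)
    Rt=Ro.from_matrix(np.c_[x,y,z]); 
    print('delta cm',R0.inv().apply(np.array(p)-p0)/10,'twist',(R0.inv()*Rt).as_rotvec())
def st():
    s,p,R=cur(); x=R.apply([1,0,0]); print('t',round(s['time_s'],2),'pos',p,'yaw',np.arctan2(x[1],x[0]),'down',R.apply([0,1,0]),'q',s['joints'],'F',s['force'],'M',s['wrist_torque'],'w',s['grip_width'])
E
python3 - <<'E'
from h import *
st()
for y in (1.57,-1.57): goal([638.8,237.6,150],y-.02)
E
```

```text
t 0.15 pos [ 162.527 -498.983  198.055] yaw -1.255959535898593 down [-0.     0.001 -1.   ] q [-1.479  0.313  1.498 -0.     1.331 -0.223] F [ 0.222 -0.22   0.705] M [-0.022  0.029 -0.018] w 1.0019164111449985
delta cm [-55.285   4.873  68.094] twist [-0.001 -2.806  0.   ]
delta cm [-55.285   4.873  68.094] twist [-0.     0.334 -0.001]
```

```bash
python3 - <<'E'
from h import *
d=load('top')
for n,u,v in (('blue left top',307,224),('blue left bot',306,253),('orange tl',296,294),('orange bl',305,337),('blue2 tr',205,274),('blue2 br',194,301)):
    print(n,atz(d,u/1.5,v/1.5,26))
E
python3 -m handwheel '[{"delta_pos":[-4,0,4],"twist":[0,0.05,0],"jaw":1},{"delta_pos":[-8,0,8],"twist":[0,0.1,0],"jaw":0.9},{"delta_pos":[-11,0,12],"twist":[0,0.15,0],"jaw":0.8},{"delta_pos":[-14,0,16],"twist":[0,0.2,0],"jaw":0.75},{"delta_pos":[-17,0,20],"twist":[0,0.25,0],"jaw":0.75},{"delta_pos":[-20,0,24],"twist":[0,0.3,0],"jaw":0.75},{"delta_pos":[-23,0,28],"twist":[0,0.33,0],"jaw":0.75},{"delta_pos":[-26,0,32],"twist":[0,0.33,0],"jaw":0.75},{"delta_pos":[-28,0,35],"twist":[0,0.33,0],"jaw":0.75},{"delta_pos":[-30,0,38],"twist":[0,0.33,0],"jaw":0.75}]' 40
python3 -c "
from h import *
st(); goal([638.8,237.6,150],-1.59)"
```

```text
blue left top [689.427 168.495  26.   ]
blue left bot [650.602 169.22   26.   ]
orange tl [596.603 181.301  26.   ]
orange bl [541.082 168.843  26.   ]
blue2 tr [622.674 299.351  26.   ]
blue2 br [587.44  312.089  26.   ]
time_s: 0.98
eef_pos: [390.8, -149.0, 198.6]
ee_rot: [-0.496, 0.496, -0.504, 0.504]
force: [0.5, -0.3, -1.0]
grip_width: 0.748
t 0.98 pos [ 390.757 -148.999  198.607] yaw -1.5861986375490196 down [ 0. -0. -1.] q [-0.646  0.074  1.79  -0.     1.277  0.94 ] F [ 0.463 -0.322 -0.987] M [-0.006 -0.012  0.016] w 0.7480843032091223
delta cm [-39.038   4.858  24.205] twist [-0.     0.004  0.   ]
```

```bash

python3 -m handwheel '[{"delta_pos":[-4,0,2.5],"twist":[0,0,0],"jaw":0.75},{"delta_pos":[-8,0.5,5],"twist":[0,0,0],"jaw":0.75},{"delta_pos":[-12,1,7.5],"twist":[0,0,0],"jaw":0.75},{"delta_pos":[-16,1.5,10],"twist":[0,0,0],"jaw":0.75},{"delta_pos":[-20,2,12.5],"twist":[0,0,0],"jaw":0.75},{"delta_pos":[-24,3,15],"twist":[0,0,0],"jaw":0.75},{"delta_pos":[-28,4,17.5],"twist":[0,0,0],"jaw":0.75},{"delta_pos":[-32,4.8,20],"twist":[0,0,0],"jaw":0.75},{"delta_pos":[-36,4.8,22.5],"twist":[0,0.004,0],"jaw":0.75},{"delta_pos":[-39,4.8,24.2],"twist":[0,0.004,0],"jaw":0.75}]' 40
python3 -c "
from h import *
st(); goal([638.8,237.6,4],-1.59)
d=cap('wrist'); save(d,'w1.png',s=1.5)"
```

```text
time_s: 1.82
eef_pos: [614.3, 198.6, 151.9]
ee_rot: [0.495, -0.496, 0.505, -0.504]
force: [1.2, -0.4, 0.5]
grip_width: 0.75
t 1.82 pos [614.316 198.598 151.879] yaw -1.5900653460518681 down [-0.002 -0.    -1.   ] q [ 0.132  0.618  1.158 -0.     1.367  1.722] F [ 1.188 -0.434  0.517] M [ 0.025 -0.032  0.05 ] w 0.7497487487573754
delta cm [-3.951 14.783  2.395] twist [ 0.002 -0.     0.   ]
```

View pics/w1.png

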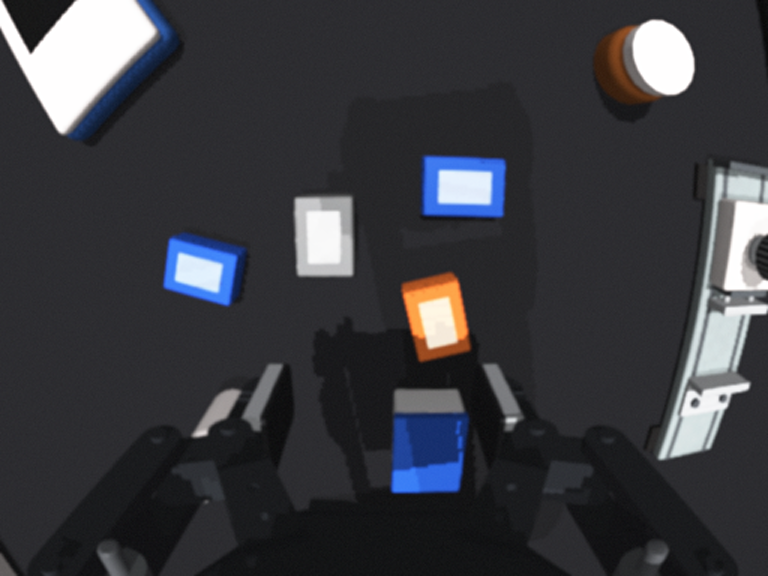

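The wrist view shows the grey cassette at (323,235), still ahead and to the left of the fingers at x 265–510. The move stopped short, so I'll make up the rest and stay at height.

```bash

python3 -m handwheel '[{"delta_pos":[-2,1,1.2],"twist":[0,0,0],"jaw":0.75},{"delta_pos":[-3.9,3,2.4],"twist":[0,0,0],"jaw":0.75},{"delta_pos":[-3.9,5,2.4],"twist":[0,0,0],"jaw":0.75},{"delta_pos":[-3.9,7,2.4],"twist":[0,0,0],"jaw":0.75},{"delta_pos":[-3.9,8,2.4],"twist":[0,0,0],"jaw":0.75},{"delta_pos":[-3.9,8.5,2.4],"twist":[0,0,0],"jaw":0.75},{"delta_pos":[-3.9,8.5,2.4],"twist":[0,0,0],"jaw":0.75},{"delta_pos":[-3.9,8.5,2.4],"twist":[0,0,0],"jaw":0.75},{"delta_pos":[-3.9,8.5,2.4],"twist":[0,0,0],"jaw":0.75},{"delta_pos":[-3.9,8.5,2.4],"twist":[0,0,0],"jaw":0.75}]' 40
python3 -c "
from h import *
st(); goal([638.8,237.6,4],-1.59)
d=cap('wrist'); save(d,'w2.png',s=1.5)"
```

```text
time_s: 2.7
eef_pos: [639.3, 235.2, 69.3]
ee_rot: [-0.496, 0.495, -0.504, 0.505]
force: [0.5, -0.6, 0.7]
grip_width: 0.754
t 2.7 pos [639.28  235.175  69.299] yaw -1.5901400400171928 down [ 0.002  0.    -1.   ] q [0.181 0.767 1.118 0.    1.255 1.771] F [ 0.523 -0.589  0.661] M [-0.029 -0.026  0.054] w 0.75352894169741
delta cm [-0.239  6.53  -0.065] twist [-0.002 -0.    -0.   ]
```

View pics/w2.png

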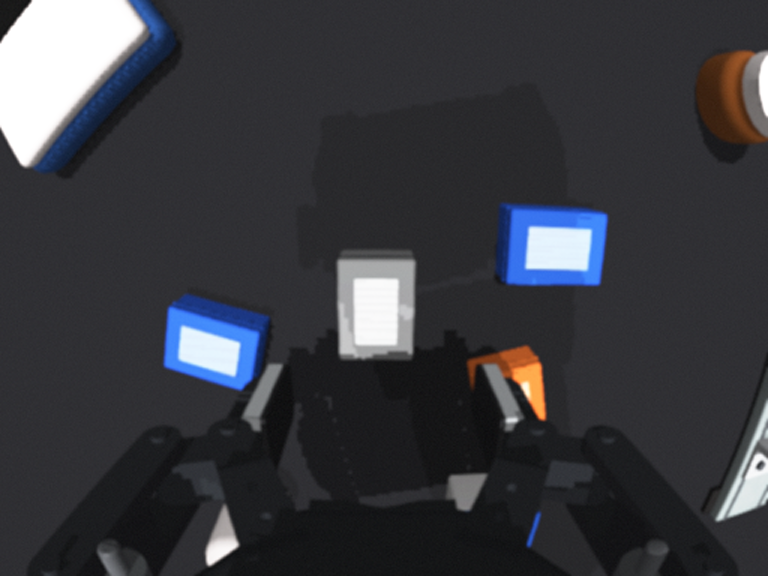

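The cassette is at (376,308), about centred between the finger tips, which are at 265 and 503. Next I descend and close.

```bash

python3 -m handwheel '[{"delta_pos":[-0.24,1.5,0],"twist":[0,0,0],"jaw":0.75},{"delta_pos":[-0.24,3,0],"twist":[0,0,0],"jaw":0.75},{"delta_pos":[-0.24,4.5,0],"twist":[0,0,0],"jaw":0.75},{"delta_pos":[-0.24,5.5,0],"twist":[0,0,0],"jaw":0.75},{"delta_pos":[-0.24,6.2,0],"twist":[0,0,0],"jaw":0.75},{"delta_pos":[-0.24,6.4,0],"twist":[0,0,0],"jaw":0.75},{"delta_pos":[-0.24,6.4,0],"twist":[0,0,0],"jaw":0.75},{"delta_pos":[-0.24,6.4,0],"twist":[0,0,0],"jaw":0.6},{"delta_pos":[-0.24,6.4,0],"twist":[0,0,0],"jaw":0.4},{"delta_pos":[-0.24,6.4,0],"twist":[0,0,0],"jaw":0.2}]' 30
python3 -m handwheel '[{"delta_pos":[0,0,0],"twist":[0,0,0],"jaw":0.2},{"delta_pos":[0,0,0],"twist":[0,0,0],"jaw":0.2},{"delta_pos":[0,0,0],"twist":[0,0,0],"jaw":0.2},{"delta_pos":[0,-0.5,0],"twist":[0,0,0],"jaw":0.2},{"delta_pos":[0,-1,0],"twist":[0,0,0],"jaw":0.2},{"delta_pos":[0,-2,0],"twist":[0,0,0],"jaw":0.2},{"delta_pos":[0,-3,0],"twist":[0,0,0],"jaw":0.2},{"delta_pos":[0,-5,0],"twist":[0,0,0],"jaw":0.2},{"delta_pos":[0,-7,0],"twist":[0,0,0],"jaw":0.2},{"delta_pos":[0,-8,0],"twist":[0,0,0],"jaw":0.2}]' 30
python3 -c "
from h import *
st(); goal([541,-122.5,85],-1.5708)
d=cap('wrist'); save(d,'w3.png',s=1.5)"
```

```text
time_s: 3.58
eef_pos: [639.2, 237.7, 4.8]
ee_rot: [-0.496, 0.495, -0.505, 0.505]
force: [0.2, -0.2, 0.4]
grip_width: 0.33
time_s: 4.42
eef_pos: [639.9, 237.8, 87.9]
ee_rot: [-0.497, 0.494, -0.504, 0.506]
force: [0.3, -0.4, 0.6]
grip_width: 0.197
t 4.42 pos [639.944 237.829  87.862] yaw -1.5899642651122468 down [ 0.005  0.001 -1.   ] q [ 0.185  0.751  1.096 -0.     1.29   1.775] F [ 0.324 -0.447  0.585] M [ 0.017 -0.023  0.053] w 0.19678040016589737
delta cm [36.216  0.21  -9.203] twist [-0.005 -0.019 -0.001]
```

View pics/w3.png

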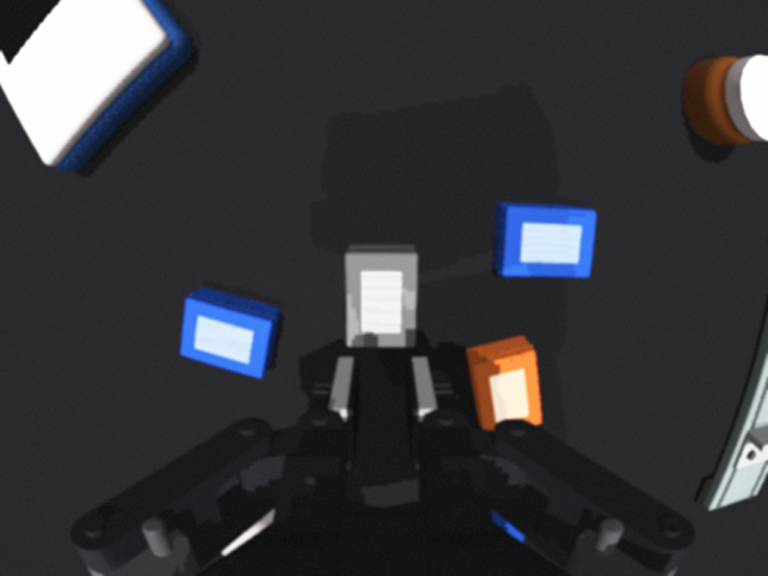

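The fingers closed to 0.2 without contact. The cassette still lies at (382,300), ahead of the tips, so I need to work out why I missed.

```bash
cat >> h.py <<'E'
def wray(d,u,v):
    R=cv2.Rodrigues(np.array(d['rvec'],float))[0]; t=np.array(d['tvec'],float).ravel()
    x=(u-d['cx'])/d['fx'];y=(v-d['cy'])/d['fy'];r=np.hypot(x,y)
    s=np.sin(r)/r if r>1e-9 else 1; c=np.array([x*s,y*s,np.cos(r)]); return -R.T@t,R.T@c
def watz(d,u,v,z):
    o,r=wray(d,u,v); return o+r*(z-o[2])/r[2]
def wdep(d,u,v):
    o,r=wray(d,u,v); R=cv2.Rodrigues(np.array(d['rvec'],float))[0]
    return o+r*float(d['z_map'][int(round(v)),int(round(u))])/(R@r)[2]
def wproj(d,p):
    R=cv2.Rodrigues(np.array(d['rvec'],float))[0]; c=R@np.array(p,float)+np.array(d['tvec'],float).ravel()
    rho=np.hypot(c[0],c[1]); th=np.arctan2(rho,c[2]); return d['cx']+d['fx']*th*c[0]/rho, d['cy']+d['fy']*th*c[1]/rho
E
python3 - <<'E'
from h import *
d=load('wrist')
print('cass',watz(d,382/1.5,300/1.5,26),wdep(d,382/1.5,300/1.5))
print('tcp px x1.5',np.array(wproj(d,[640,237.8,87.9]))*1.5,'grasp',np.array(wproj(d,[640,237.8,107]))*1.5)
t=cap('top'); save(t,'t2.png',s=1.5)
for px in ((343,362),(424,362),(347,400)): print(px, wdep(d,px[0]/1.5,px[1]/1.5))
E
```

```text
cass [637.606 236.776  26.   ] [637.807 236.771  26.605]
tcp px x1.5 [379.266 340.28 ] grasp [378.907 359.863]
(343, 362) [649.5   249.568 127.809]
(424, 362) [648.56  222.127 126.895]
(347, 400) [649.309 246.434 152.381]
```

View pics/t2.png

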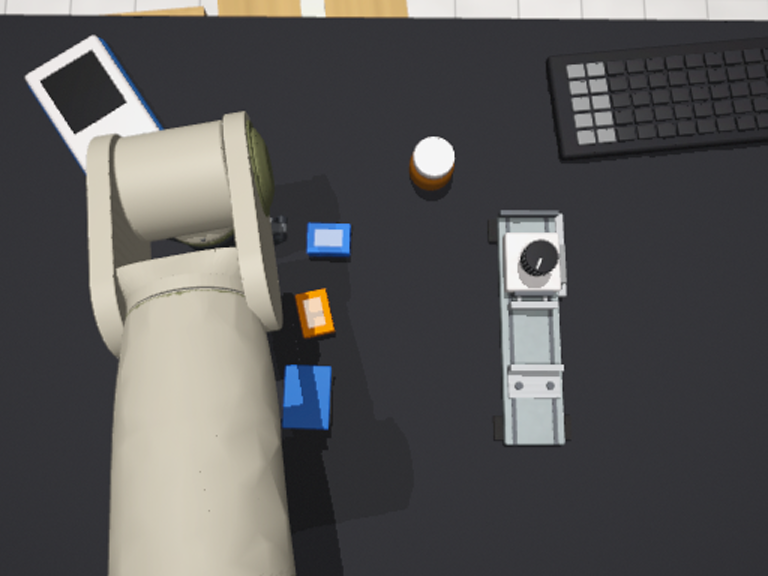

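```bash
python3 - <<'E'
from h import *
d=load('wrist'); save(d,'w3c.png',(195,210,315,330),5)
np.set_printoptions(precision=0,suppress=True,linewidth=200)
for v in range(225,300,4):
    print(v,[int(wdep(d,u,v)[2]) for u in range(214,296,4)])
E
```

```text
225 [0, 0, 0, 0, 0, 25, 26, 25, 25, 26, 25, 26, 24, 25, 24, 25, 0, 0, 0, 0, 0]
229 [0, 0, 0, 0, -1, 24, 25, 25, 24, 24, 24, 25, 25, 24, 25, 25, -1, -1, 0, 0, -1]
233 [0, 0, -1, 0, 0, 0, 0, -1, -1, 0, -1, 0, 0, 0, -1, -2, 0, 0, 0, 0, 0]
237 [0, -1, 0, 0, -1, 0, 0, 0, -1, -1, 0, 0, 0, 0, 0, 0, 0, 0, 0, 0, 0]
241 [-1, -1, 0, 127, 127, 127, 123, 0, 0, 0, 0, 0, 0, 0, 0, 127, 128, 127, -1, 0, 0]
245 [-1, -1, 0, 132, 131, 131, 123, -1, -1, 0, 0, -1, 0, 0, 0, 131, 131, 131, 0, 0, 0]
249 [129, 128, 130, 135, 137, 136, 123, 0, -1, 0, 0, 0, 0, -1, 0, 135, 136, 136, 136, 129, 129]
253 [132, 132, 132, 140, 140, 141, 125, 0, -1, 0, -1, 0, 0, 0, -1, 140, 141, 140, 140, 132, 133]
257 [137, 135, 144, 144, 145, 143, 125, 0, 0, -1, 0, 0, -1, 0, 0, 145, 144, 145, 143, 136, 137]
261 [139, 140, 147, 148, 148, 148, 135, -1, -1, 0, 0, 0, -1, -1, -1, 147, 147, 148, 147, 140, 141]
265 [143, 145, 151, 151, 151, 151, 135, -1, 0, 0, 0, -1, 0, -1, 0, 147, 151, 150, 151, 144, 143]
269 [148, 149, 154, 154, 154, 154, 135, -1, 0, 0, -2, 0, 0, 0, -1, 148, 153, 154, 155, 154, 148]
273 [159, 161, 159, 157, 157, 157, 136, -1, 262, -1, 0, 0, 0, 0, 0, 149, 157, 157, 157, 160, 159]
277 [164, 164, 163, 162, 157, 157, 137, 0, 0, 0, 0, -1, 0, 0, 0, 150, 157, 161, 162, 162, 164]
281 [166, 165, 165, 165, 158, 157, 137, -1, 0, 0, 0, 0, -1, 0, 0, 150, 157, 165, 165, 165, 166]
285 [168, 169, 168, 168, 160, 158, 137, 0, 0, 0, 0, 0, 0, 0, 0, 151, 157, 168, 167, 169, 168]
289 [171, 170, 171, 170, 162, 157, 138, 0, 0, 0, 0, 0, 0, 0, 0, 151, 157, 170, 171, 169, 170]
293 [173, 173, 173, 173, 162, 156, -1, -1, 0, -1, 0, 0, 0, -1, -1, 157, 158, 173, 172, 174, 173]
297 [176, 175, 175, 174, 163, 157, -1, 0, 0, -1, -1, -1, -1, -1, 0, 157, 158, 175, 176, 175, 175]
```

View pics/w3c.png

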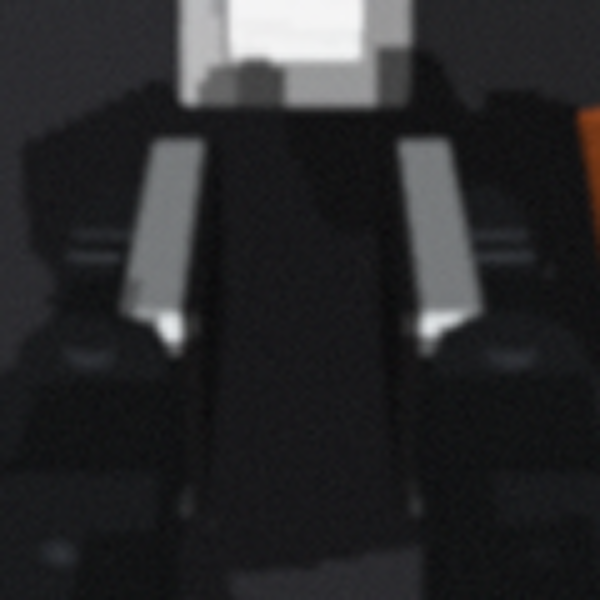

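```bash
python3 - <<'E'
from h import *
st()
d=cap('wrist'); s=cap('scene'); save(s,'s2.png',(200,80,420,280),3.6)
print(ray(d,0,0)[0])
for z in (88,107,123):
    print(z,watz(d,235.6,241,z)[:2],watz(d,274.6,241,z)[:2])
for u,v in ((236,240),(228,240),(274,240)): print(wdep(d,u,v))
st()
E
```

```text
t 4.52 pos [639.912 237.837  86.751] yaw -1.5899743083152924 down [ 0.005  0.001 -1.   ] q [0.185 0.752 1.097 0.    1.287 1.775] F [ 1.04  -0.06  -0.114] M [-0.039  0.03   0.038] w 0.20125638109559812
[716.126 234.953 261.867]
88 [630.6   249.196] [630.155 223.832]
107 [639.947 247.64 ] [639.55  225.047]
123 [647.817 246.329] [647.461 226.071]
[649.409 245.929 125.078]
[649.557 250.012 125.306]
[649.196 226.532 125.339]
t 4.62 pos [638.453 237.539  83.455] yaw -1.58999687882641 down [-0.001 -0.    -1.   ] q [0.185 0.756 1.1   0.    1.286 1.775] F [-1.389  0.039  0.364] M [-0.003  0.064 -0.008] w 0.1992335290499862
```

View pics/s2.png

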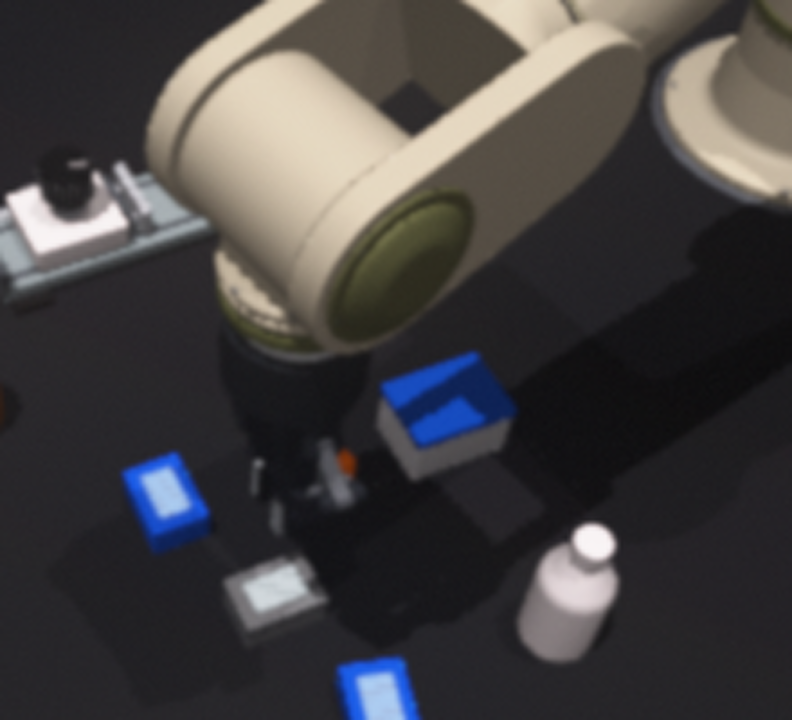

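```bash
python3 - <<'E'
from h import *
d=load('scene')
for x,y in ((278,505),(278,515),(278,525),(278,530),(345,490),(348,497),(275,510)):
    print(x,y,dep(d,200+x/3.6,80+y/3.6))
print(dep(d,200+275/3.6,80+588/3.6))
E
```

```text
278 505 [649.249 252.971 148.234]
278 515 [648.686 253.013 137.659]
278 525 [647.983 252.851 126.464]
278 530 [647.307 252.252 119.802]
345 490 [638.201 297.5   216.371]
348 497 [637.691 300.216 213.434]
275 510 [650.665 252.559 143.478]
[638.562 240.896  28.473]
```

Both cameras put the fingertips at z≈122 while the reported TCP is 86, so the real tips sit about 35 mm above it. That explains the miss: I closed above the cassette. I'll go down again by the measured tip height, in stages.

```bash

python3 -m handwheel '[{"delta_pos":[0,0,0],"twist":[0,0,0],"jaw":0.75},{"delta_pos":[0,2,0],"twist":[0,0,0],"jaw":0.75},{"delta_pos":[0,4,0],"twist":[0,0,0],"jaw":0.75},{"delta_pos":[0,6,0],"twist":[0,0,0],"jaw":0.75},{"delta_pos":[0,7.5,0],"twist":[0,0,0],"jaw":0.75},{"delta_pos":[0,8.5,0],"twist":[0,0,0],"jaw":0.75},{"delta_pos":[0,9.2,0],"twist":[0,0,0],"jaw":0.75},{"delta_pos":[0,9.6,0],"twist":[0,0,0],"jaw":0.75},{"delta_pos":[0,9.6,0],"twist":[0,0,0],"jaw":0.75},{"delta_pos":[0,9.6,0],"twist":[0,0,0],"jaw":0.75}]' 30
python3 -c "
from h import *
st(); 
d=cap('wrist'); save(d,'w4.png',s=1.5)
for v in range(236,264,4):
    print(v,[int(wdep(d,u,v)[2]) for u in range(160,350,6)])
"
```

```text
time_s: 5.45
eef_pos: [639.1, 237.7, -11.4]
ee_rot: [-0.495, 0.495, -0.505, 0.505]
force: [0.3, 0.9, 0.2]
grip_width: 0.749
t 5.45 pos [639.132 237.662 -11.428] yaw -1.5899728082052327 down [ 0.001  0.    -1.   ] q [ 0.185  0.86   1.17  -0.     1.111  1.775] F [0.257 0.942 0.206] M [ 0.018 -0.041  0.07 ] w 0.7492149546312298
236 [0, 0, -1, 0, -1, 0, 0, 0, 0, -1, 26, 24, 25, 25, 25, 26, 26, 24, 25, 25, 26, 24, 0, -1, 0, 0, 0, -1, 0, 0, -1, 0]
240 [0, 0, 0, 0, 0, -1, -1, 0, 0, 0, 26, 25, 26, 27, 26, 26, 26, 25, 25, 25, 26, 26, 0, 0, 0, -1, -1, 0, 0, -1, -1, -1]
244 [0, 0, 0, -1, 32, 32, 0, -1, 0, 0, 25, 25, 26, 25, 26, 26, 25, 26, 26, 25, 25, 25, 0, 0, 0, 0, 0, 32, 32, 0, 0, 0]
248 [0, 0, 0, 36, 35, 34, 0, -1, -1, -1, 25, 25, 25, 27, 26, 25, 26, 25, 26, 25, 25, 25, 0, 0, 0, -1, 0, 37, 36, 0, 0, 0]
252 [-1, 0, 36, 41, 40, 35, 0, -1, 0, 0, 24, 25, 26, 26, 26, 25, 25, 25, 26, 25, 25, 25, 0, 0, 0, 0, 27, 41, 42, 41, 34, 0]
256 [0, 38, 37, 44, 45, 36, 0, -1, 0, 0, 24, 24, 24, 26, 25, 26, 26, 26, 26, 24, 25, 25, -1, -1, 0, 0, 30, 39, 44, 44, 39, 38]
260 [0, 43, 48, 48, 49, 36, -1, 0, 0, 0, 25, 25, 25, 26, 26, 25, 25, 25, 25, 26, 24, 25, 0, 0, -1, 0, 30, 42, 48, 49, 43, 43]
```

View pics/w4.png

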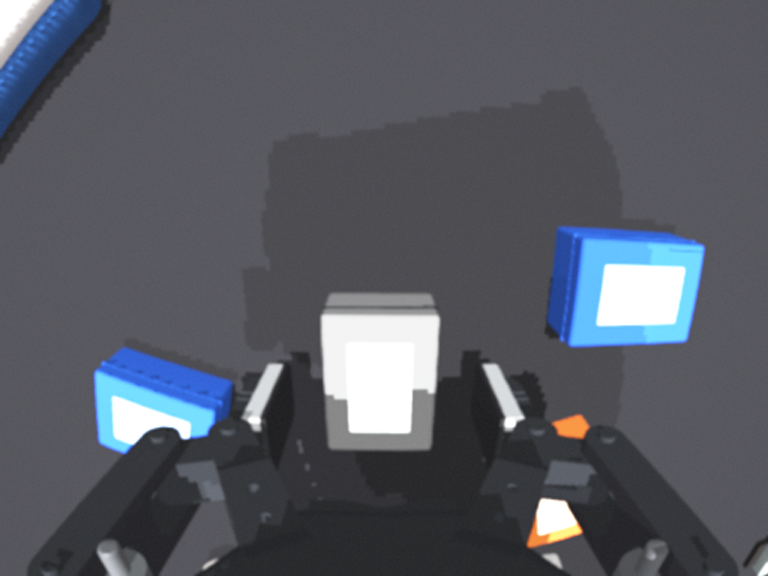

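The tips are at z≈30 and straddle the cassette (cassette at columns 325–438, finger faces at 290 and 480). I'll go 21 mm down, then close.

```bash

python3 -m handwheel '[{"delta_pos":[0,0.4,0],"twist":[0,0,0],"jaw":0.68},{"delta_pos":[0,1,0],"twist":[0,0,0],"jaw":0.65},{"delta_pos":[0,1.6,0],"twist":[0,0,0],"jaw":0.65},{"delta_pos":[0,2,0],"twist":[0,0,0],"jaw":0.65},{"delta_pos":[0,2.1,0],"twist":[0,0,0],"jaw":0.65},{"delta_pos":[0,2.1,0],"twist":[0,0,0],"jaw":0.6},{"delta_pos":[0,2.1,0],"twist":[0,0,0],"jaw":0.5},{"delta_pos":[0,2.1,0],"twist":[0,0,0],"jaw":0.4},{"delta_pos":[0,2.1,0],"twist":[0,0,0],"jaw":0.3},{"delta_pos":[0,2.1,0],"twist":[0,0,0],"jaw":0.3}]' 30
python3 -c "
from h import *
st(); 
d=cap('wrist'); save(d,'w5.png',s=1.5)
"
```

```text
time_s: 6.33
eef_pos: [639.0, 237.7, -32.7]
ee_rot: [-0.495, 0.495, -0.505, 0.505]
force: [0.7, 0.9, 0.6]
grip_width: 0.469
t 6.33 pos [638.988 237.671 -32.683] yaw -1.5899993057460395 down [ 0.001  0.    -1.   ] q [0.185 0.887 1.178 0.    1.075 1.775] F [0.72  0.898 0.596] M [ 0.099 -0.039 -0.   ] w 0.46892672019061693
```

View pics/w5.png

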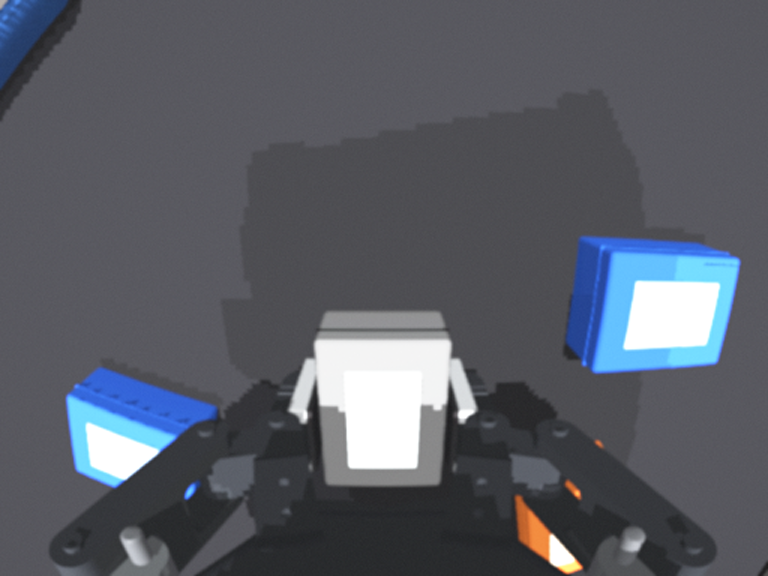

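Gripped: width 0.469 is 39.9 mm, and the cassette sits between the pads. Next I lift it.

```bash

python3 -m handwheel '[{"delta_pos":[0,0,0],"twist":[0,0,0],"jaw":0.3},{"delta_pos":[0,-0.5,0],"twist":[0,0,0],"jaw":0.3},{"delta_pos":[0,-1.5,0],"twist":[0,0,0],"jaw":0.3},{"delta_pos":[0,-3,0],"twist":[0,0,0],"jaw":0.3},{"delta_pos":[0,-5,0],"twist":[0,0,0],"jaw":0.3},{"delta_pos":[0,-7,0],"twist":[0,0,0],"jaw":0.3},{"delta_pos":[0,-9,0],"twist":[0,0,0],"jaw":0.3},{"delta_pos":[0,-10.5,0],"twist":[0,0,0],"jaw":0.3},{"delta_pos":[0,-11,0],"twist":[0,0,0],"jaw":0.3},{"delta_pos":[0,-11,0],"twist":[0,0,0],"jaw":0.3}]' 30
python3 -c "
from h import *
st(); goal([541.3,-122.2,60],-1.5708)
"
```

```text
time_s: 7.22
eef_pos: [639.4, 237.7, 78.8]
ee_rot: [-0.496, 0.494, -0.504, 0.505]
force: [0.6, 0.3, -1.6]
grip_width: 0.462
t 7.22 pos [639.365 237.69   78.75 ] yaw -1.590003595080808 down [ 0.003  0.    -1.   ] q [ 0.185  0.76   1.105 -0.     1.274  1.775] F [ 0.629  0.286 -1.598] M [-0.005  0.04   0.042] w 0.46175454381607045
delta cm [36.172  1.832 -9.118] twist [-0.003 -0.019 -0.   ]
```

```bash

python3 -m handwheel '[{"delta_pos":[3,0,-0.8],"twist":[0,0,0],"jaw":0.3},{"delta_pos":[7,0,-1.8],"twist":[0,0,0],"jaw":0.3},{"delta_pos":[11,0,-2.8],"twist":[0,0,0],"jaw":0.3},{"delta_pos":[15,0,-3.8],"twist":[0,-0.01,0],"jaw":0.3},{"delta_pos":[19,0,-4.8],"twist":[0,-0.019,0],"jaw":0.3},{"delta_pos":[23,0,-5.8],"twist":[0,-0.019,0],"jaw":0.3},{"delta_pos":[27,0,-6.8],"twist":[0,-0.019,0],"jaw":0.3},{"delta_pos":[31,0,-7.8],"twist":[0,-0.019,0],"jaw":0.3},{"delta_pos":[34,0,-8.6],"twist":[0,-0.019,0],"jaw":0.3},{"delta_pos":[36.2,0,-9.1],"twist":[0,-0.019,0],"jaw":0.3}]' 30
python3 -m handwheel '[{"delta_pos":[0,0,0],"twist":[0,0,0],"jaw":0.3},{"delta_pos":[0,0,0],"twist":[0,0,0],"jaw":0.3},{"delta_pos":[0,0,0],"twist":[0,0,0],"jaw":0.3},{"delta_pos":[0,0,0],"twist":[0,0,0],"jaw":0.3},{"delta_pos":[0,0,0],"twist":[0,0,0],"jaw":0.3},{"delta_pos":[0,0,0],"twist":[0,0,0],"jaw":0.3},{"delta_pos":[0,0,0],"twist":[0,0,0],"jaw":0.3},{"delta_pos":[0,0,0],"twist":[0,0,0],"jaw":0.3},{"delta_pos":[0,0,0],"twist":[0,0,0],"jaw":0.3},{"delta_pos":[0,0,0],"twist":[0,0,0],"jaw":0.3}]' 30
python3 -c "
from h import *
st(); goal([541.3,-122.2,0],-1.5708)
d=cap('wrist'); save(d,'w6.png',s=1.5)
"
```

```text
time_s: 8.05
eef_pos: [539.2, -125.1, 76.0]
ee_rot: [0.499, -0.5, 0.501, -0.5]
force: [-0.0, 0.5, -1.8]
grip_width: 0.459
time_s: 8.88
eef_pos: [540.9, -122.5, 77.0]
ee_rot: [0.5, -0.5, 0.5, -0.5]
force: [0.1, 0.7, -2.2]
grip_width: 0.465
t 8.88 pos [ 540.857 -122.543   76.983] yaw -1.5709166704333204 down [-0. -0. -1.] q [-0.434  0.499  1.562 -0.     1.08   1.137] F [ 0.094  0.737 -2.195] M [0.061 0.027 0.01 ] w 0.465452549176427
delta cm [-0.034  7.698  0.044] twist [ 0. -0.  0.]
```

View pics/w6.png

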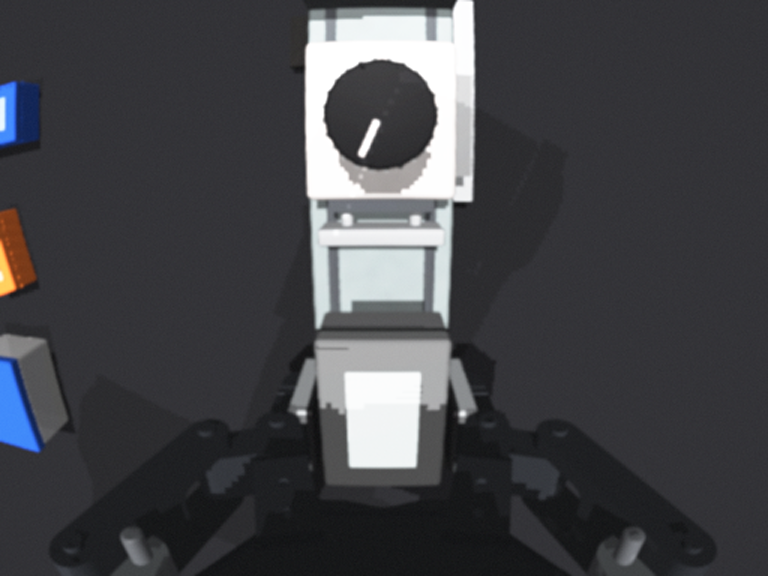

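The cassette (column 382) is over the bed's midline (about 381), the knob's centre is at (381,115) and the jaw front's top edge at row 243. I'll cross-check these positions with this camera.

```bash
python3 - <<'E'
from h import *
d=load('wrist'); W=lambda u,v,z:watz(d,(u+.5)/1.5-.5,(v+.5)/1.5-.5,z)
print('knob',W(381,115,90.5),'edges',W(324,115,90.5),W(438,115,90.5))
print('jaw top front',W(320,243,45.5),W(443,243,45.5))
print('bed',W(312,270,18),W(451,270,18), 'cass far edge top',W(316,340,26+109.7-0),W(449,340,135.7))
print(wdep(d,254,230),wdep(d,254,76),wdep(d,254,300))
E
```

```text
knob [ 632.565 -123.204   90.5  ] edges [ 632.91  -102.945   90.5  ] [ 632.913 -143.445   90.5  ]
jaw top front [577.014 -94.186  45.5  ] [ 577.064 -152.418   45.5  ]
bed [556.579 -85.295  18.   ] [ 556.653 -161.192   18.   ] cass far edge top [ 566.802 -104.791  135.7  ] [ 566.843 -142.818  135.7  ]
[ 565.028 -123.449  135.121] [ 632.928 -123.289   89.533] [ 528.768 -123.448  137.155]
```

```bash

python3 -m handwheel '[{"delta_pos":[0,1.5,0],"twist":[0,0,0],"jaw":0.3},{"delta_pos":[0,3,0],"twist":[0,0,0],"jaw":0.3},{"delta_pos":[0,4.5,0],"twist":[0,0,0],"jaw":0.3},{"delta_pos":[0,6,0],"twist":[0,0,0],"jaw":0.3},{"delta_pos":[0,7.2,0],"twist":[0,0,0],"jaw":0.3},{"delta_pos":[0,8.2,0],"twist":[0,0,0],"jaw":0.3},{"delta_pos":[0,8.7,0],"twist":[0,0,0],"jaw":0.3},{"delta_pos":[0,8.9,0],"twist":[0,0,0],"jaw":0.3},{"delta_pos":[0,9.0,0],"twist":[0,0,0],"jaw":0.3},{"delta_pos":[0,9.1,0],"twist":[0,0,0],"jaw":0.3}]' 30
python3 -c "
from h import *
st(); 
d=cap('wrist'); save(d,'w7.png',s=1.5)
st()
"
```

```text
time_s: 9.77
eef_pos: [541.3, -122.8, -13.5]
ee_rot: [-0.5, 0.5, -0.5, 0.5]
force: [-0.3, -0.5, -1.7]
grip_width: 0.462
t 9.77 pos [ 541.258 -122.776  -13.495] yaw -1.5710177528742078 down [ 0.001 -0.    -1.   ] q [-0.434  0.63   1.624  0.     0.886  1.137] F [-0.303 -0.537 -1.693] M [0.032 0.009 0.015] w 0.4621173103117813
t 9.82 pos [ 541.137 -122.739  -13.649] yaw -1.57096157377318 down [ 0.001 -0.    -1.   ] q [-0.434  0.631  1.624 -0.     0.886  1.137] F [ 0.16   0.017 -1.666] M [ 0.004  0.084 -0.065] w 0.46297037107435113
```

View pics/w7.png

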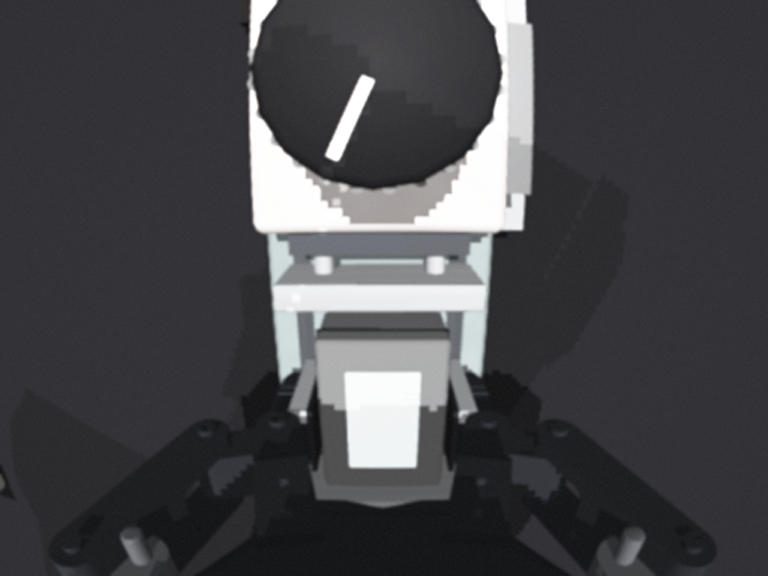

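```bash

python3 -m handwheel '[{"delta_pos":[0,0.04,0],"twist":[0,0,0],"jaw":0.3},{"delta_pos":[0,0.08,0],"twist":[0,0,0],"jaw":0.3},{"delta_pos":[0,0.08,0],"twist":[0,0,0],"jaw":0.3},{"delta_pos":[0,0.08,0],"twist":[0,0,0],"jaw":0.4},{"delta_pos":[0,0.08,0],"twist":[0,0,0],"jaw":0.5},{"delta_pos":[0,0.08,0],"twist":[0,0,0],"jaw":0.6},{"delta_pos":[0,0.08,0],"twist":[0,0,0],"jaw":0.63},{"delta_pos":[0,0.08,0],"twist":[0,0,0],"jaw":0.65},{"delta_pos":[0,0.08,0],"twist":[0,0,0],"jaw":0.65},{"delta_pos":[0,0.08,0],"twist":[0,0,0],"jaw":0.65}]' 30
python3 -m handwheel '[{"delta_pos":[0,0,0],"twist":[0,0,0],"jaw":0.65},{"delta_pos":[0,-0.5,0],"twist":[0,0,0],"jaw":0.65},{"delta_pos":[0,-1.5,0],"twist":[0,0,0],"jaw":0.65},{"delta_pos":[0,-3,0],"twist":[0,0,0],"jaw":0.65},{"delta_pos":[0,-5,0],"twist":[0,0,0],"jaw":0.65},{"delta_pos":[0,-7,0],"twist":[0,0,0],"jaw":0.7},{"delta_pos":[0,-9,0],"twist":[0,-0.1,0],"jaw":0.8},{"delta_pos":[0,-11,0],"twist":[0,-0.2,0],"jaw":0.9},{"delta_pos":[0,-12,0],"twist":[0,-0.3,0],"jaw":0.9},{"delta_pos":[0,-12,0],"twist":[0,-0.4,0],"jaw":0.9}]' 30
python3 -c "
from h import *
st(); goal([633,-123,100],0)
d=cap('wrist'); save(d,'w8.png',s=1.5)
"
```

```text
time_s: 10.65
eef_pos: [540.9, -122.6, -14.8]
ee_rot: [-0.5, 0.5, -0.5, 0.5]
force: [0.7, -0.1, -0.1]
grip_width: 0.649
time_s: 11.48
eef_pos: [542.1, -123.1, 108.9]
ee_rot: [0.591, -0.59, 0.387, -0.391]
force: [-0.1, 0.3, -0.2]
grip_width: 0.901
t 11.48 pos [ 542.127 -123.127  108.87 ] yaw -1.1659496541729018 down [ 0.005 -0.002 -1.   ] q [-0.434  0.46   1.53   0.     1.146  0.732] F [-0.14   0.333 -0.163] M [ 0.011  0.031 -0.008] w 0.9014310121533641
delta cm [3.564 0.933 8.354] twist [-0.001 -1.166  0.006]
```

View pics/w8.png

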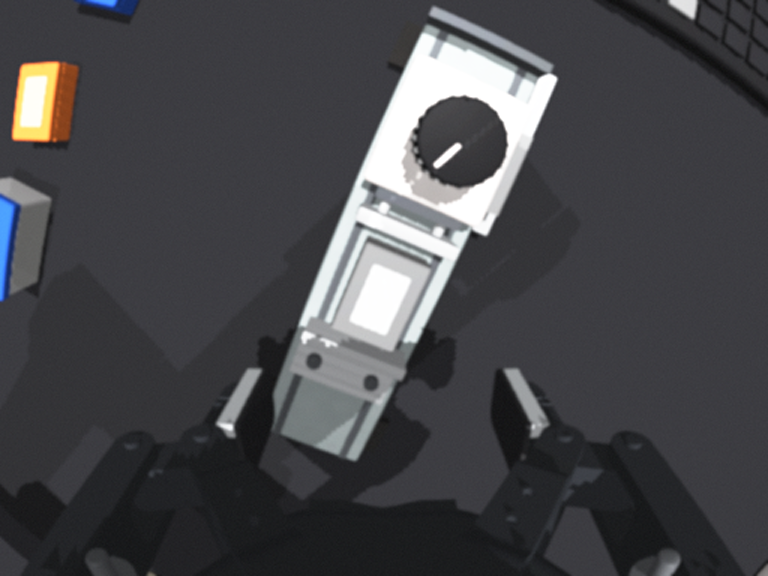

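The cassette lies lengthwise on the bed at (383,297), between the jaw (y≈230) and the fence (y≈345), with the knob at (462,142). I'll now hover over the knob, turned to tool yaw 0.

```bash

python3 -m handwheel '[{"delta_pos":[0.4,0,1],"twist":[0,-0.12,0],"jaw":0.8},{"delta_pos":[0.8,0,2],"twist":[0,-0.24,0],"jaw":0.8},{"delta_pos":[1.2,0,3],"twist":[0,-0.36,0],"jaw":0.8},{"delta_pos":[1.6,0,4],"twist":[0,-0.48,0],"jaw":0.8},{"delta_pos":[2,0,5],"twist":[0,-0.6,0],"jaw":0.8},{"delta_pos":[2.5,0,6],"twist":[0,-0.72,0],"jaw":0.8},{"delta_pos":[3,0,7],"twist":[0,-0.84,0],"jaw":0.8},{"delta_pos":[3.56,0,8.35],"twist":[0,-0.96,0],"jaw":0.8},{"delta_pos":[3.56,0,8.35],"twist":[0,-1.08,0],"jaw":0.8},{"delta_pos":[3.56,0,8.35],"twist":[0,-1.166,0],"jaw":0.8}]' 20
python3 -c "
from h import *
st(); goal([633,-123,60],0)
d=cap('wrist'); save(d,'w9.png',s=1.5);t=cap('top'); save(t,'t3.png',(300,120,400,290),4)
st()
for v in range(236,264,4):
    print(v,[int(wdep(d,u,v)[2]) for u in range(160,350,6)])
"
```

```text
time_s: 12.37
eef_pos: [631.9, -122.7, 105.3]
ee_rot: [0.707, -0.707, 0.0, -0.0]
force: [0.5, -0.4, 0.4]
grip_width: 0.798
t 12.37 pos [ 631.893 -122.747  105.251] yaw -0.0011478712295008588 down [-0.  0. -1.] q [-0.374  0.651  1.226  0.     1.265 -0.372] F [ 0.546 -0.421  0.434] M [-0.042  0.019  0.02 ] w 0.7975738989879425
delta cm [ 0.112  4.525 -0.026] twist [-0.    -0.001 -0.   ]
t 12.47 pos [ 631.538 -122.782  105.387] yaw -0.006076680409548751 down [-0.  0. -1.] q [-0.374  0.65   1.227  0.     1.264 -0.368] F [-0.697  0.115  0.049] M [0.001 0.04  0.013] w 0.8012638125851317
236 [0, 0, 0, -1, 0, 0, 0, 0, -1, 0, 0, 0, 37, 89, 90, 89, 90, 90, 90, 90, 38, 0, -1, -1, 0, 0, 0, 0, 0, 280, -1, -1]
240 [0, 0, 0, 0, 0, -1, -1, 0, 0, -1, 0, 280, 37, 38, 89, 89, 90, 89, 89, 36, 38, 0, 0, 0, 0, 0, -1, -1, -1, 0, 0, -2]
244 [0, -1, 0, 149, 149, 0, -1, -1, 0, 0, 0, -1, 0, -1, -2, -2, 89, 87, 0, 0, -1, 0, -1, 0, -1, 0, 0, 148, 149, 149, 0, 0]
248 [-1, 0, 154, 153, 152, -1, 0, 0, -2, -2, 0, -1, 0, 0, 0, -1, 0, 0, 0, 0, 0, 0, 0, -1, 0, 0, 0, 149, 153, 154, -1, -1]
252 [0, 0, 158, 157, 155, 0, 0, 0, 0, 0, 0, -1, 0, -1, 0, -1, 0, 0, 0, 0, -1, 0, 0, -1, 0, 0, 0, 149, 158, 158, 158, 0]
256 [156, 155, 161, 161, 157, 0, 0, 0, 0, 0, -2, 0, 0, 0, 0, -1, 0, 0, -1, 0, -1, -1, 0, 0, 0, 0, 0, 149, 160, 161, 163, 155]
260 [159, 165, 166, 165, 158, 144, 0, -1, 0, -2, 0, 0, -1, 0, 0, -1, 0, 0, 0, 0, 0, -1, -1, 0, 0, -1, 0, 151, 163, 166, 166, 159]
```

View pics/w9.png

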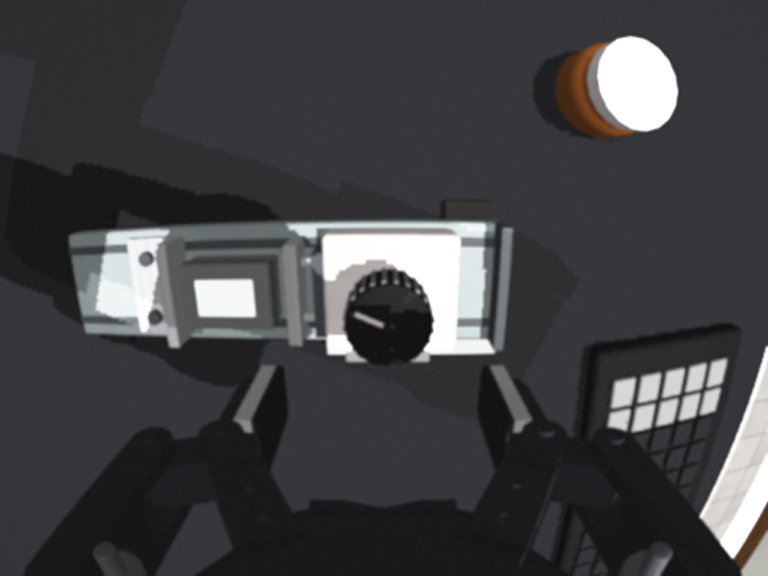

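View pics/t3.png

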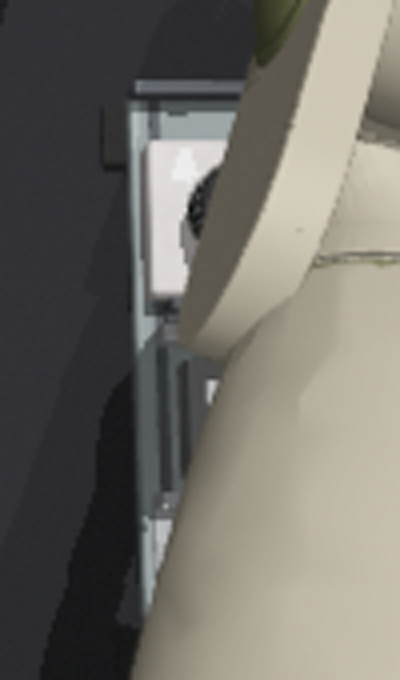

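The wrist view has the knob's top disc around (390,322) and the fingers' mid-plane near column 383. The cassette at (225,298) is square between fence and jaw. I'll enlarge the knob for an exact centre.

```bash
python3 - <<'E'
from h import *
d=load('wrist'); save(d,'w9c.png',(215,165,305,255),7)
E
```

```text
(no output)
```

View pics/w9c.png

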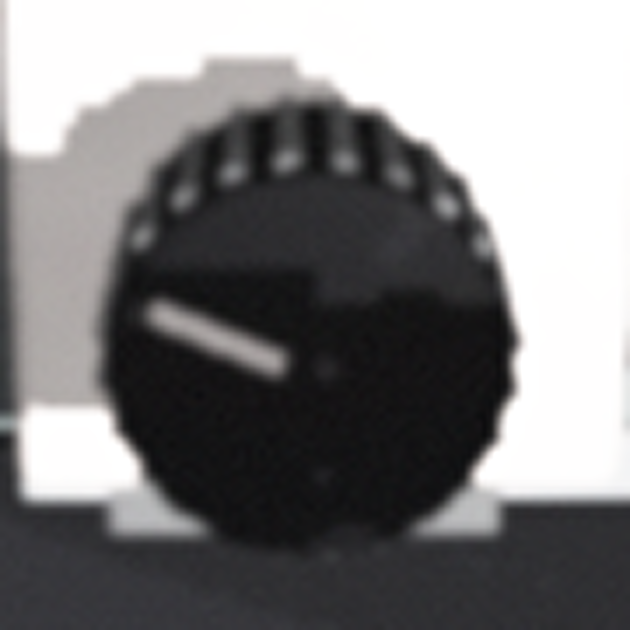

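```bash
python3 - <<'E'
from h import *
d=load('wrist'); W=lambda x,y,z:watz(d,215+(x+.5)/7-.5,165+(y+.5)/7-.5,z)
pts=np.array([W(x,y,90.5) for x,y in ((103,360),(517,350),(310,552),(140,470),(480,470),(200,525),(430,520),(308,165),(135,240),(487,245))])[:,:2]
A=np.c_[2*pts,np.ones(len(pts))]; s=np.linalg.lstsq(A,(pts**2).sum(1),rcond=None)[0]
print('knob c',s[:2],'r',np.sqrt(s[2]+s[0]**2+s[1]**2)); print(pts)
# fingers: near-tip depth
z=d['z_map']
for v in (246,250,254,258):
    row=[(u,wdep(d,u,v)) for u in range(150,350)]
    f=[(u,p) for u,p in row if 140<p[2]<200]
    L=[x for x in f if x[0]<250]; R=[x for x in f if x[0]>250]
    print(v,L[-1][0],L[-1][1],R[0][0],R[0][1],'mid x',(L[-1][1][0]+R[0][1][0])/2, L[0][1][1])
E
```

```text
knob c [ 633.588 -121.409] r 20.667293723965535
[[ 613.244 -120.999]
 [ 653.881 -119.973]
 [ 633.663 -142.04 ]
 [ 616.594 -132.862]
 [ 650.673 -132.907]
 [ 622.518 -138.98 ]
 [ 645.792 -138.458]
 [ 633.279 -101.087]
 [ 616.686 -108.585]
 [ 650.561 -109.099]]
246 188 [ 596.647 -115.22   147.066] 321 [ 664.491 -115.071  147.348] mid x 630.569279906168 -112.42887168407317
250 189 [ 596.26  -119.024  144.312] 320 [ 664.794 -118.703  144.903] mid x 630.5271743924916 -112.73867269848364
254 189 [ 596.564 -120.276  146.396] 320 [ 664.826 -120.679  145.67 ] mid x 630.6947832388021 -117.22414557689639
258 190 [ 596.45  -123.634  144.727] 319 [ 664.782 -123.703  144.601] mid x 630.6158922077689 -117.29308904467126
```

```bash

python3 -m handwheel '[{"delta_pos":[0.1,0.5,0.1],"twist":[0,0,0],"jaw":0.8},{"delta_pos":[0.25,1.2,0.12],"twist":[0,0,0],"jaw":0.8},{"delta_pos":[0.25,2,0.12],"twist":[0,0,0],"jaw":0.8},{"delta_pos":[0.25,3,0.12],"twist":[0,0,0],"jaw":0.8},{"delta_pos":[0.25,3.8,0.12],"twist":[0,0,0],"jaw":0.8},{"delta_pos":[0.25,4.2,0.12],"twist":[0,0,0],"jaw":0.8},{"delta_pos":[0.25,4.3,0.12],"twist":[0,0,0],"jaw":0.8},{"delta_pos":[0.25,4.3,0.12],"twist":[0,0,0],"jaw":0.8},{"delta_pos":[0.25,4.3,0.12],"twist":[0,0,0],"jaw":0.8},{"delta_pos":[0.25,4.3,0.12],"twist":[0,0,0],"jaw":0.8}]' 20
python3 -c "
from h import *
st()
d=cap('wrist'); save(d,'w10.png',s=1.5);save(d,'w10c.png',(170,170,340,300),4.5)
st()
"
```

```text
time_s: 13.3
eef_pos: [634.4, -121.8, 62.7]
ee_rot: [-0.707, 0.707, -0.001, 0.002]
force: [-0.4, 0.2, -0.1]
grip_width: 0.799
t 13.3 pos [ 634.407 -121.805   62.724] yaw -0.005093224978384306 down [ 0.001 -0.    -1.   ] q [-0.371  0.698  1.261 -0.     1.181 -0.366] F [-0.405  0.245 -0.116] M [-0.033 -0.022 -0.007] w 0.7985199957387744
t 13.35 pos [ 634.367 -121.78    62.683] yaw -0.0050495296942534695 down [ 0.001 -0.    -1.   ] q [-0.371  0.698  1.262  0.     1.181 -0.366] F [ 0.1    0.287 -0.114] M [-0.019  0.035 -0.037] w 0.7996298797593773
```

View pics/w10c.png

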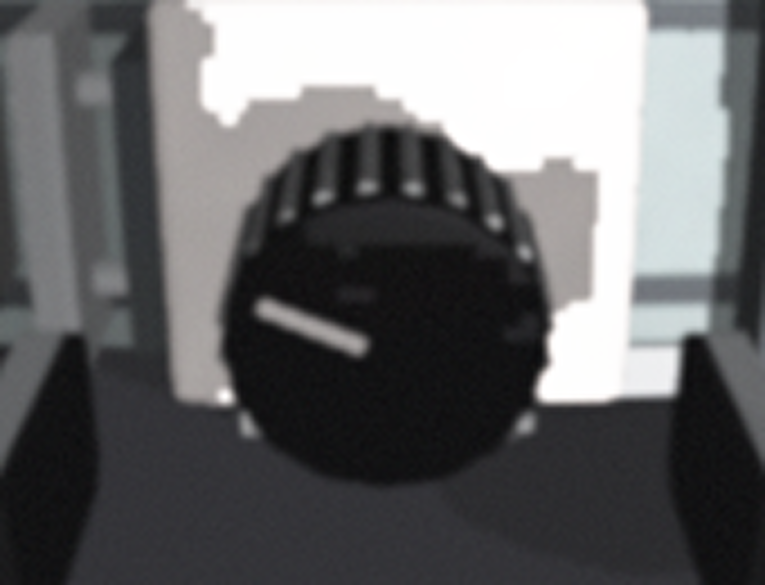

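```bash
python3 - <<'E'
from h import *
d=load('wrist'); W=lambda x,y,z:watz(d,170+(x+.5)/4.5-.5,170+(y+.5)/4.5-.5,z)
pts=np.array([W(x,y,90.5) for x,y in ((223,335),(548,335),(387,486),(268,440),(505,440),(320,473),(460,470),(385,192),(245,255),(532,262))])[:,:2]
from scipy.optimize import least_squares
f=lambda s:np.hypot(*(pts-s[:2]).T)-s[2]
s=least_squares(f,[633,-122,21]);print('knob',s.x,s.fun)
for v in (246,250,254,258,262,266):
    f=[(u,wdep(d,u,v)) for u in range(150,350)]
    f=[(u,p) for u,p in f if 98<p[2]<150]
    L=[x for x in f if x[0]<250]; R=[x for x in f if x[0]>250]
    print(v,L[-1][0],L[-1][1],R[0][0],R[0][1],'mid x',(L[-1][1][0]+R[0][1][0])/2,'fronty',max(x[1][1] for x in L),max(x[1][1] for x in R))
E
```

```text
knob [ 633.57  -121.406   20.544] [-0.365 -0.493  0.197 -0.132  0.002  0.042  0.112 -0.121  0.391  0.367]
246 188 [ 599.136 -114.104  104.503] 321 [ 667.237 -114.777  103.808] mid x 633.18651183479 fronty -111.57634997154082 -111.55732264463036
250 189 [ 598.967 -117.422  102.651] 320 [ 667.326 -117.999  102.158] mid x 633.1464501536011 fronty -111.11285356127617 -111.50992762314492
254 189 [ 599.13  -118.95   104.212] 320 [ 667.083 -119.39   103.979] mid x 633.1066718107053 fronty -111.46910204964186 -111.5042621917211
258 190 [ 599.115 -122.049  102.98 ] 319 [ 667.248 -122.901  102.044] mid x 633.181219549899 fronty -111.41462060619945 -111.54172258635874
262 190 [ 598.666 -124.979  102.198] 319 [ 667.445 -125.312  102.169] mid x 633.055283732433 fronty -111.27661686368074 -111.7331750823862
266 190 [ 599.209 -125.6    105.301] 319 [ 667.405 -127.167  103.257] mid x 633.3068108658533 fronty -111.14299679877446 -111.80536790137091
```

The knob is at (633.6,-121.4) and the finger centre at (633.15,-122.4) in the same camera frame, so I shift +0.4/+0.8 mm, then descend and narrow the fingers short of contact.

```bash

python3 -m handwheel '[{"delta_pos":[0.04,0.2,0.08],"twist":[0,0.005,0],"jaw":0.8},{"delta_pos":[0.04,0.8,0.08],"twist":[0,0.005,0],"jaw":0.8},{"delta_pos":[0.04,1.5,0.08],"twist":[0,0.005,0],"jaw":0.8},{"delta_pos":[0.04,2.3,0.08],"twist":[0,0.005,0],"jaw":0.8},{"delta_pos":[0.04,3.1,0.08],"twist":[0,0.005,0],"jaw":0.8},{"delta_pos":[0.04,3.8,0.08],"twist":[0,0.005,0],"jaw":0.75},{"delta_pos":[0.04,4.1,0.08],"twist":[0,0.005,0],"jaw":0.7},{"delta_pos":[0.04,4.15,0.08],"twist":[0,0.005,0],"jaw":0.6},{"delta_pos":[0.04,4.15,0.08],"twist":[0,0.005,0],"jaw":0.56},{"delta_pos":[0.04,4.15,0.08],"twist":[0,0.005,0],"jaw":0.56}]' 20
python3 -c "
from h import *
st()
d=cap('wrist'); save(d,'w11.png',s=1.5);save(d,'w11c.png',(170,170,340,300),4.5)
s=cap('scene'); save(s,'s11c.png',(180,90,260,150),9)
st()
"
```

```text
time_s: 14.18
eef_pos: [634.8, -121.0, 21.1]
ee_rot: [-0.707, 0.707, -0.003, 0.004]
force: [-0.2, -0.9, -0.8]
grip_width: 0.555
t 14.18 pos [ 634.764 -121.005   21.062] yaw -0.009973367046220495 down [ 0.001 -0.    -1.   ] q [-0.369  0.747  1.292 -0.     1.102 -0.359] F [-0.18  -0.896 -0.805] M [-0.011 -0.009 -0.006] w 0.5554060610978222
t 14.28 pos [ 634.766 -120.991   21.123] yaw -0.010026607160153187 down [ 0.001 -0.    -1.   ] q [-0.369  0.747  1.292  0.     1.102 -0.359] F [ 0.242 -0.745  0.797] M [0.009 0.001 0.004] w 0.5591745320479609
```

View pics/w11.png

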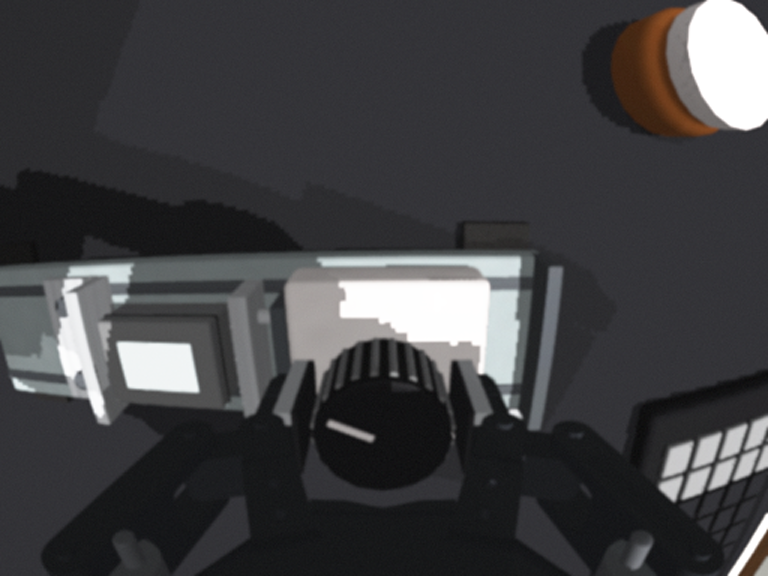

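View pics/s11c.png

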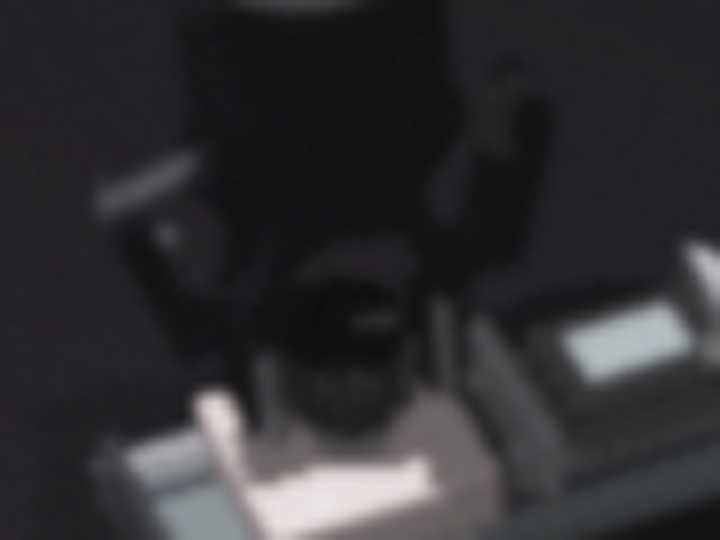

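The knob (columns 318–452) sits between the pads, centred to within about 1 px. I'll close at 20 N and read the side force.

```bash

python3 -m handwheel '[{"delta_pos":[0,0,0],"twist":[0,0,0],"jaw":0.54},{"delta_pos":[0,0,0],"twist":[0,0,0],"jaw":0.53},{"delta_pos":[0,0,0],"twist":[0,0,0],"jaw":0.52},{"delta_pos":[0,0,0],"twist":[0,0,0],"jaw":0.51},{"delta_pos":[0,0,0],"twist":[0,0,0],"jaw":0.505},{"delta_pos":[0,0,0],"twist":[0,0,0],"jaw":0.5},{"delta_pos":[0,0,0],"twist":[0,0,0],"jaw":0.495},{"delta_pos":[0,0,0],"twist":[0,0,0],"jaw":0.49},{"delta_pos":[0,0,0],"twist":[0,0,0],"jaw":0.48},{"delta_pos":[0,0,0],"twist":[0,0,0],"jaw":0.46}]' 20
python3 -c "
from h import *
st()"
```

```text
time_s: 15.12
eef_pos: [634.7, -120.9, 20.8]
ee_rot: [-0.707, 0.707, -0.003, 0.004]
force: [1.0, -0.6, 0.9]
grip_width: 0.485
t 15.12 pos [ 634.653 -120.943   20.845] yaw -0.010022567187092867 down [ 0. -0. -1.] q [-0.369  0.747  1.292  0.     1.102 -0.359] F [ 0.98  -0.636  0.921] M [ 0.01  -0.101 -0.033] w 0.4850323247032182
```

```bash

python3 -m handwheel '[{"delta_pos":[0,0,0],"twist":[0,0,0],"jaw":0.35},{"delta_pos":[0,0,0],"twist":[0,0,0],"jaw":0.35},{"delta_pos":[-0.04,0,0],"twist":[0,0.04,0],"jaw":0.35},{"delta_pos":[-0.08,0,0],"twist":[0,0.08,0],"jaw":0.35},{"delta_pos":[-0.12,0,0],"twist":[0,0.12,0],"jaw":0.35},{"delta_pos":[-0.16,0,0],"twist":[0,0.16,0],"jaw":0.35},{"delta_pos":[-0.2,0,0],"twist":[0,0.2,0],"jaw":0.35},{"delta_pos":[-0.24,0,0],"twist":[0,0.24,0],"jaw":0.35},{"delta_pos":[-0.27,0,0],"twist":[0,0.27,0],"jaw":0.35},{"delta_pos":[-0.3,0,0],"twist":[0,0.3,0],"jaw":0.35}]' 40
cat >> h.py <<'E'
def ax():
    s,p,R=cur(); print('world -x in tool',R.inv().apply([-1,0,0]),'world y',R.inv().apply([0,1,0]))
E
python3 -c "
from h import *
st();ax();d=cap('wrist'); save(d,'w12.png',s=1.5);st()"
```

```text
time_s: 15.95
eef_pos: [631.8, -121.0, 20.9]
ee_rot: [-0.698, 0.699, -0.109, 0.11]
force: [1.4, 0.4, 1.0]
grip_width: 0.484
t 15.95 pos [ 631.843 -120.966   20.908] yaw -0.31119647885397295 down [ 0.001 -0.    -1.   ] q [-0.371  0.742  1.303 -0.     1.096 -0.06 ] F [1.435 0.419 1.022] M [-0.011 -0.19   0.156] w 0.4839580527677362
world -x in tool [-0.952 -0.001 -0.306] world y [-0.306 -0.     0.952]
t 16.0 pos [ 631.809 -120.938   20.912] yaw -0.31287403049232687 down [ 0.001 -0.    -1.   ] q [-0.371  0.741  1.303 -0.     1.096 -0.058] F [ 1.328 -0.493  1.4  ] M [-0.008 -0.275  0.181] w 0.48120173388637605
```

View pics/w12.png

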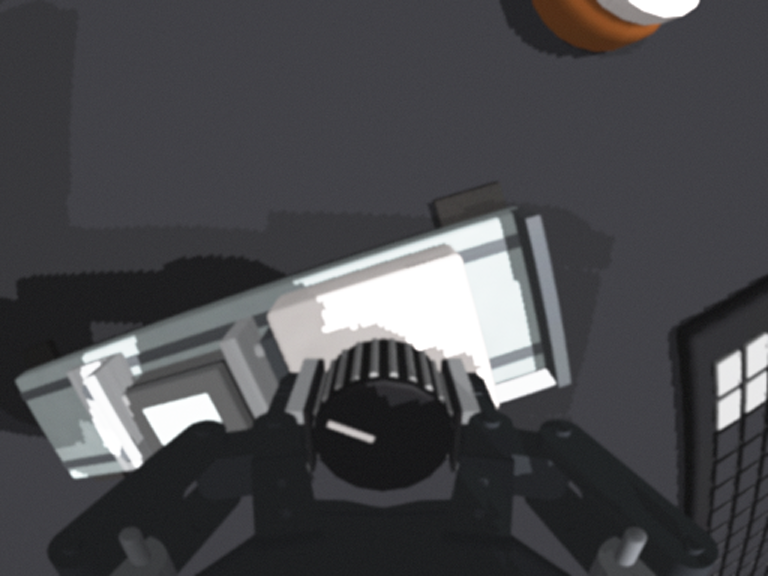

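The mark on the knob keeps its place relative to the pads, so there is no slip. The drag reads 0.18 N m and side force stays near 1 N. I continue.

```bash

python3 -m handwheel '[{"delta_pos":[-0.048,0,-0.015],"twist":[0,0.05,0],"jaw":0.35},{"delta_pos":[-0.095,0,-0.031],"twist":[0,0.1,0],"jaw":0.35},{"delta_pos":[-0.143,0,-0.046],"twist":[0,0.15,0],"jaw":0.35},{"delta_pos":[-0.19,0,-0.061],"twist":[0,0.2,0],"jaw":0.35},{"delta_pos":[-0.238,0,-0.077],"twist":[0,0.25,0],"jaw":0.35},{"delta_pos":[-0.286,0,-0.092],"twist":[0,0.3,0],"jaw":0.35},{"delta_pos":[-0.333,0,-0.107],"twist":[0,0.35,0],"jaw":0.35},{"delta_pos":[-0.381,0,-0.122],"twist":[0,0.4,0],"jaw":0.35},{"delta_pos":[-0.428,0,-0.138],"twist":[0,0.45,0],"jaw":0.35},{"delta_pos":[-0.476,0,-0.153],"twist":[0,0.5,0],"jaw":0.35}]' 40
python3 -c "
from h import *
st();ax()"
```

```text
time_s: 16.83
eef_pos: [627.0, -121.1, 20.9]
ee_rot: [0.65, -0.65, 0.279, -0.28]
force: [1.0, 0.4, 0.3]
grip_width: 0.482
t 16.83 pos [ 626.988 -121.092   20.904] yaw -0.8114944617171203 down [ 0.001 -0.001 -1.   ] q [-0.374  0.732  1.321 -0.     1.088  0.438] F [0.986 0.361 0.256] M [-0.041 -0.43   0.208] w 0.4822133811760075
world -x in tool [-0.688 -0.001 -0.725] world y [-0.725 -0.001  0.688]
```

```bash

python3 -m handwheel '[{"delta_pos":[-0.021,0,-0.022],"twist":[0,0.03,0],"jaw":0.35},{"delta_pos":[-0.041,0,-0.044],"twist":[0,0.06,0],"jaw":0.35},{"delta_pos":[-0.062,0,-0.065],"twist":[0,0.09,0],"jaw":0.35},{"delta_pos":[-0.083,0,-0.087],"twist":[0,0.12,0],"jaw":0.35},{"delta_pos":[-0.103,0,-0.109],"twist":[0,0.15,0],"jaw":0.35},{"delta_pos":[-0.124,0,-0.131],"twist":[0,0.18,0],"jaw":0.35},{"delta_pos":[-0.144,0,-0.152],"twist":[0,0.21,0],"jaw":0.35},{"delta_pos":[-0.165,0,-0.174],"twist":[0,0.24,0],"jaw":0.35},{"delta_pos":[-0.186,0,-0.196],"twist":[0,0.27,0],"jaw":0.35},{"delta_pos":[-0.206,0,-0.218],"twist":[0,0.3,0],"jaw":0.35}]' 40
python3 -c "
from h import *
st();ax();d=cap('wrist'); save(d,'w13.png',s=1.5);t=cap('top'); save(t,'t13.png',(310,130,400,290),4);s=cap('scene'); save(s,'s13.png',(180,90,310,170),6)"
```

```text
time_s: 17.67
eef_pos: [624.1, -121.2, 20.9]
ee_rot: [0.601, -0.601, 0.372, -0.373]
force: [2.5, -1.3, 0.7]
grip_width: 0.481
t 17.67 pos [ 624.095 -121.225   20.939] yaw -1.1104889468712207 down [ 0.002 -0.001 -1.   ] q [-0.376  0.726  1.331 -0.     1.082  0.735] F [ 2.527 -1.332  0.73 ] M [-0.184 -0.423  0.202] w 0.48060290896295377
world -x in tool [-0.444 -0.002 -0.896] world y [-0.896 -0.001  0.444]
```

View pics/w13.png

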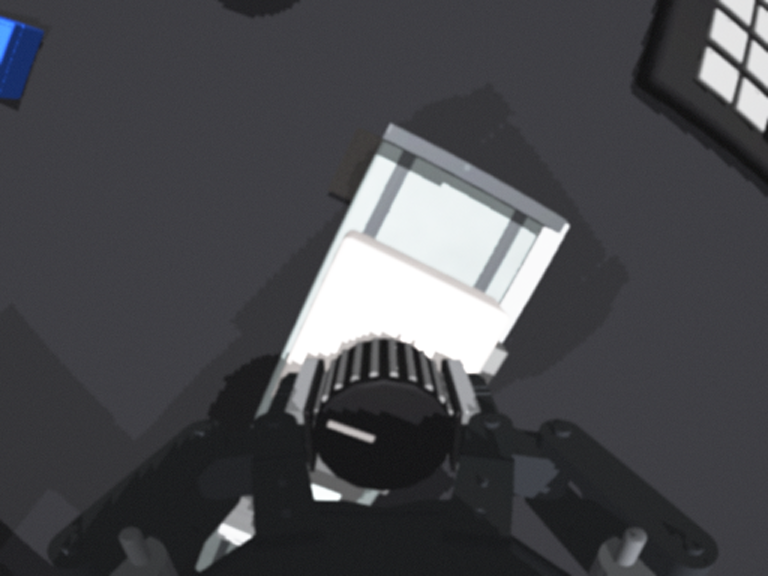

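View pics/s13.png

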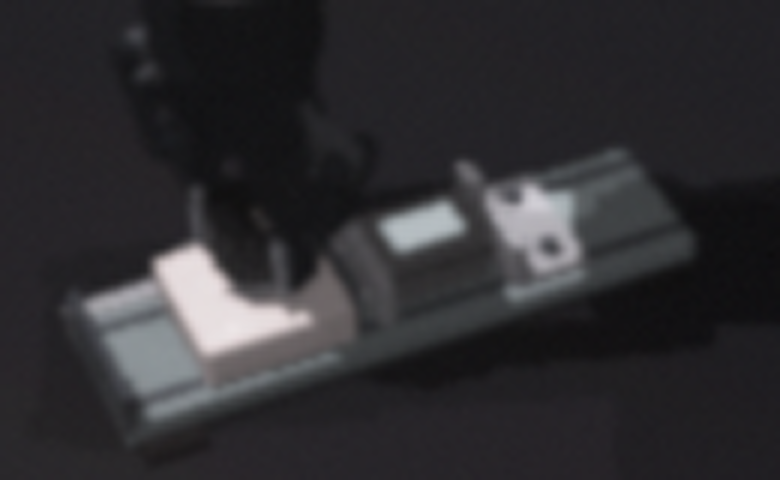

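The jaw is close to the cassette and a small gap to the fence remains. From here I use small steps (0.1 rad) and watch the moment.

```bash

python3 -m handwheel '[{"delta_pos":[-0.002,0,-0.008],"twist":[0,0.01,0],"jaw":0.35},{"delta_pos":[-0.004,0,-0.016],"twist":[0,0.02,0],"jaw":0.35},{"delta_pos":[-0.007,0,-0.023],"twist":[0,0.03,0],"jaw":0.35},{"delta_pos":[-0.009,0,-0.031],"twist":[0,0.04,0],"jaw":0.35},{"delta_pos":[-0.011,0,-0.039],"twist":[0,0.05,0],"jaw":0.35},{"delta_pos":[-0.013,0,-0.047],"twist":[0,0.06,0],"jaw":0.35},{"delta_pos":[-0.015,0,-0.055],"twist":[0,0.07,0],"jaw":0.35},{"delta_pos":[-0.018,0,-0.062],"twist":[0,0.08,0],"jaw":0.35},{"delta_pos":[-0.02,0,-0.07],"twist":[0,0.09,0],"jaw":0.35},{"delta_pos":[-0.022,0,-0.078],"twist":[0,0.1,0],"jaw":0.35}]' 40
python3 -c "
from h import *
st();ax()"
```

```text
time_s: 18.65
eef_pos: [622.9, -121.1, 20.9]
ee_rot: [0.581, -0.581, 0.402, -0.403]
force: [4.4, -2.2, 3.1]
grip_width: 0.478
t 18.65 pos [ 622.876 -121.11    20.864] yaw -1.210932388894832 down [ 0. -0. -1.] q [-0.376  0.725  1.335 -0.     1.082  0.835] F [ 4.362 -2.195  3.125] M [-0.341 -0.67   0.173] w 0.47794641512478925
world -x in tool [-0.352 -0.    -0.936] world y [-0.936 -0.     0.352]
```

Side force is up to 5 N (about 0.7 mm lean), because the grip is slightly eccentric. I take it out with the next step.

```bash

python3 -m handwheel '[{"delta_pos":[0.001,0,-0.005],"twist":[0,0.01,0],"jaw":0.35},{"delta_pos":[0.003,0,-0.01],"twist":[0,0.02,0],"jaw":0.35},{"delta_pos":[0.004,0,-0.014],"twist":[0,0.03,0],"jaw":0.35},{"delta_pos":[0.006,0,-0.019],"twist":[0,0.04,0],"jaw":0.35},{"delta_pos":[0.007,0,-0.024],"twist":[0,0.05,0],"jaw":0.35},{"delta_pos":[0.008,0,-0.029],"twist":[0,0.06,0],"jaw":0.35},{"delta_pos":[0.01,0,-0.034],"twist":[0,0.07,0],"jaw":0.35},{"delta_pos":[0.011,0,-0.038],"twist":[0,0.08,0],"jaw":0.35},{"delta_pos":[0.013,0,-0.043],"twist":[0,0.09,0],"jaw":0.35},{"delta_pos":[0.014,0,-0.048],"twist":[0,0.1,0],"jaw":0.35}]' 40
python3 -c "
from h import *
st();ax();s=cap('scene'); save(s,'s14.png',(180,90,310,170),6);st()"
```

```text
time_s: 19.48
eef_pos: [622.2, -121.3, 20.8]
ee_rot: [-0.561, 0.561, -0.431, 0.431]
force: [2.1, -2.2, 5.3]
grip_width: 0.482
t 19.48 pos [ 622.204 -121.272   20.801] yaw -1.3109194087514318 down [-0.  0. -1.] q [-0.377  0.724  1.336 -0.     1.082  0.934] F [ 2.05  -2.217  5.35 ] M [-0.294 -0.301  0.165] w 0.48157008115862604
world -x in tool [-0.257  0.    -0.966] world y [-0.966  0.     0.257]
t 19.53 pos [ 622.163 -121.269   20.79 ] yaw -1.311565939946409 down [-0.  0. -1.] q [-0.377  0.724  1.336 -0.     1.082  0.935] F [ 1.762 -2.001  5.354] M [-0.263 -0.384  0.19 ] w 0.4844237039374113
```

View pics/s14.png

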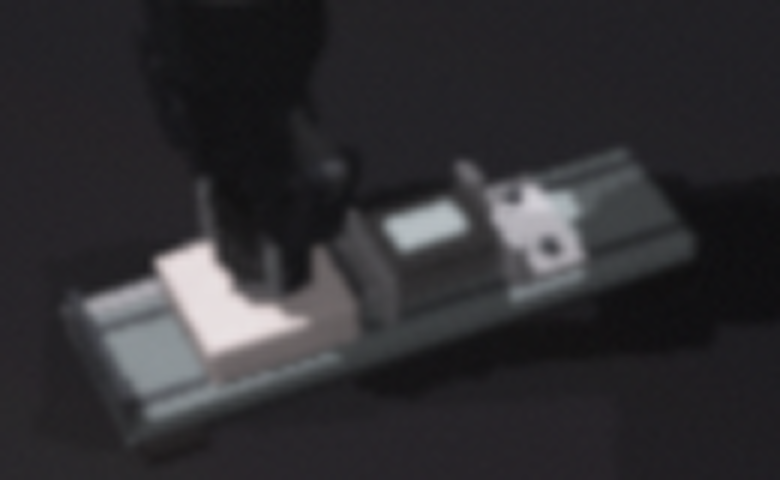

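```bash

python3 -m handwheel '[{"delta_pos":[0.001,-0.001,-0.009],"twist":[0,0.01,0],"jaw":0.35},{"delta_pos":[0.002,-0.002,-0.017],"twist":[0,0.02,0],"jaw":0.35},{"delta_pos":[0.003,-0.003,-0.026],"twist":[0,0.03,0],"jaw":0.35},{"delta_pos":[0.003,-0.004,-0.034],"twist":[0,0.04,0],"jaw":0.35},{"delta_pos":[0.004,-0.005,-0.043],"twist":[0,0.05,0],"jaw":0.35},{"delta_pos":[0.005,-0.006,-0.051],"twist":[0,0.06,0],"jaw":0.35},{"delta_pos":[0.006,-0.007,-0.06],"twist":[0,0.07,0],"jaw":0.35},{"delta_pos":[0.006,-0.008,-0.068],"twist":[0,0.08,0],"jaw":0.35},{"delta_pos":[0.007,-0.009,-0.077],"twist":[0,0.09,0],"jaw":0.35},{"delta_pos":[0.008,-0.01,-0.085],"twist":[0,0.1,0],"jaw":0.35}]' 40
python3 -c "
from h import *
st();ax();
for i in range(4): imaging.capture('wrist'); s=telemetry.sense(); print(s['force'],s['wrist_torque'])"
```

```text
time_s: 20.37
eef_pos: [621.2, -121.4, 20.8]
ee_rot: [-0.538, 0.538, -0.459, 0.458]
force: [1.4, -0.6, 5.6]
grip_width: 0.484
t 20.37 pos [ 621.223 -121.401   20.764] yaw -1.4109089805321584 down [-0.001  0.    -1.   ] q [-0.378  0.722  1.339  0.     1.081  1.033] F [ 1.391 -0.601  5.623] M [-0.189 -0.324  0.234] w 0.48367680618608583
world -x in tool [-0.159  0.001 -0.987] world y [-0.987  0.     0.159]
[ 2.022 -1.446  5.183] [-0.195 -0.321  0.161]
[ 1.15  -1.166  5.701] [-0.248 -0.307  0.154]
[ 1.62  -0.387  4.708] [-0.246 -0.252  0.136]
[ 1.67  -1.318  5.425] [-0.154 -0.306  0.149]
```

```bash

python3 -m handwheel '[{"delta_pos":[0,0,-0.007],"twist":[0,0.008,0],"jaw":0.35},{"delta_pos":[0.001,0,-0.013],"twist":[0,0.016,0],"jaw":0.35},{"delta_pos":[0.001,0,-0.02],"twist":[0,0.024,0],"jaw":0.35},{"delta_pos":[0.002,0,-0.027],"twist":[0,0.032,0],"jaw":0.35},{"delta_pos":[0.002,0,-0.034],"twist":[0,0.04,0],"jaw":0.35},{"delta_pos":[0.002,0,-0.04],"twist":[0,0.048,0],"jaw":0.35},{"delta_pos":[0.003,0,-0.047],"twist":[0,0.056,0],"jaw":0.35},{"delta_pos":[0.003,0,-0.054],"twist":[0,0.064,0],"jaw":0.35},{"delta_pos":[0.004,0,-0.06],"twist":[0,0.072,0],"jaw":0.35},{"delta_pos":[0.004,0,-0.067],"twist":[0,0.08,0],"jaw":0.35}]' 40
python3 -c "
from h import *
st();ax();
for i in range(4): d=cap('scene' if i==3 else 'wrist'); s=telemetry.sense(); print(s['force'],s['wrist_torque'])
save(d,'s15.png',(230,110,290,150),12)"
```

```text
time_s: 21.4
eef_pos: [620.5, -121.5, 20.8]
ee_rot: [-0.52, 0.52, -0.48, 0.479]
force: [1.7, -1.1, 6.2]
grip_width: 0.48
t 21.4 pos [ 620.523 -121.516   20.806] yaw -1.490737811302072 down [-0.001  0.001 -1.   ] q [-0.378  0.721  1.341  0.     1.08   1.112] F [ 1.722 -1.146  6.163] M [-0.113 -0.289  0.184] w 0.4801470553576451
world -x in tool [-0.08   0.001 -0.997] world y [-0.997  0.001  0.08 ]
[ 1.583 -0.868  5.49 ] [-0.109 -0.289  0.121]
[ 1.474 -0.969  5.576] [-0.19  -0.205  0.207]
[ 2.08  -0.091  5.153] [-0.171 -0.28   0.165]
[ 1.467 -0.554  5.524] [-0.154 -0.242  0.198]
```

View pics/s15.png

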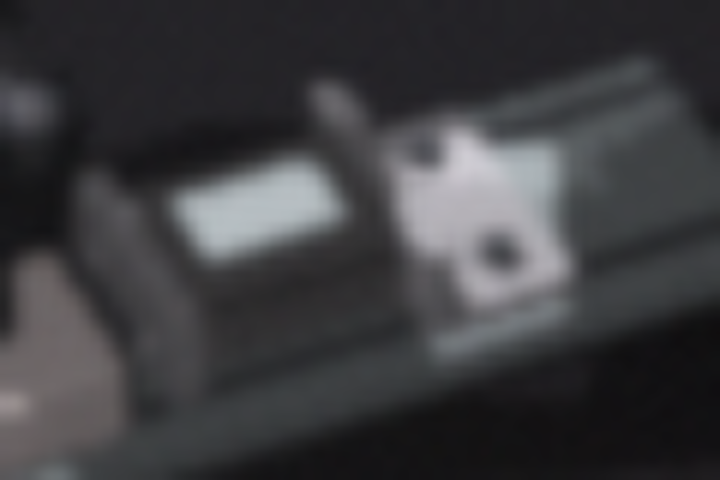

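```bash

python3 -m handwheel '[{"delta_pos":[0,0,-0.007],"twist":[0,0.008,0],"jaw":0.35},{"delta_pos":[0.001,0,-0.013],"twist":[0,0.016,0],"jaw":0.35},{"delta_pos":[0.001,0,-0.02],"twist":[0,0.024,0],"jaw":0.35},{"delta_pos":[0.002,0,-0.026],"twist":[0,0.032,0],"jaw":0.35},{"delta_pos":[0.002,0,-0.033],"twist":[0,0.04,0],"jaw":0.35},{"delta_pos":[0.003,0,-0.04],"twist":[0,0.048,0],"jaw":0.35},{"delta_pos":[0.003,0,-0.046],"twist":[0,0.056,0],"jaw":0.35},{"delta_pos":[0.004,0,-0.053],"twist":[0,0.064,0],"jaw":0.35},{"delta_pos":[0.004,0,-0.059],"twist":[0,0.072,0],"jaw":0.35},{"delta_pos":[0.005,0,-0.066],"twist":[0,0.08,0],"jaw":0.35}]' 40
python3 -c "
from h import *
st();ax();
for i in range(4): d=cap('scene' if i==3 else 'wrist'); s=telemetry.sense(); print(s['force'],s['wrist_torque'])
save(d,'s16.png',(230,110,290,150),12)"
```

```text
time_s: 22.43
eef_pos: [619.8, -121.6, 20.8]
ee_rot: [0.5, -0.5, 0.5, -0.5]
force: [1.5, -0.6, 6.0]
grip_width: 0.479
t 22.43 pos [ 619.786 -121.594   20.795] yaw -1.5707293053921467 down [-0.001  0.001 -1.   ] q [-0.379  0.72   1.344  0.     1.079  1.192] F [ 1.483 -0.596  6.038] M [-0.154 -0.186  0.204] w 0.4792756920559074
world -x in tool [-0.     0.001 -1.   ] world y [-1.     0.001  0.   ]
[ 0.67  -0.172  5.413] [-0.156 -0.208  0.19 ]
[ 0.68  -1.397  6.123] [-0.182 -0.179  0.167]
[0.636 0.465 6.078] [-0.137 -0.189  0.173]
[ 1.542 -1.234  6.231] [-0.109 -0.184  0.154]
```

View pics/s16.png

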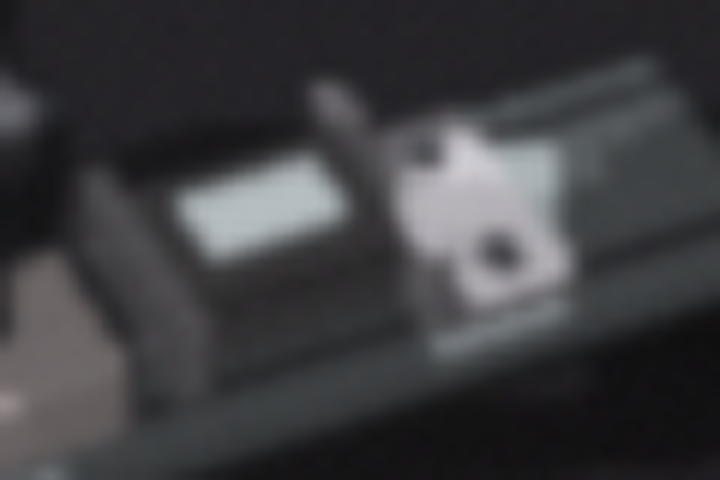

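```bash

python3 -m handwheel '[{"delta_pos":[0,0,-0.007],"twist":[0,0.008,0],"jaw":0.35},{"delta_pos":[0.001,0,-0.014],"twist":[0,0.016,0],"jaw":0.35},{"delta_pos":[0.001,0,-0.021],"twist":[0,0.024,0],"jaw":0.35},{"delta_pos":[0.002,0,-0.028],"twist":[0,0.032,0],"jaw":0.35},{"delta_pos":[0.002,0,-0.035],"twist":[0,0.04,0],"jaw":0.35},{"delta_pos":[0.003,0,-0.042],"twist":[0,0.048,0],"jaw":0.35},{"delta_pos":[0.003,0,-0.049],"twist":[0,0.056,0],"jaw":0.35},{"delta_pos":[0.004,0,-0.056],"twist":[0,0.064,0],"jaw":0.35},{"delta_pos":[0.004,0,-0.063],"twist":[0,0.072,0],"jaw":0.35},{"delta_pos":[0.005,0,-0.07],"twist":[0,0.08,0],"jaw":0.35}]' 40
python3 -c "
from h import *
st();ax();
for i in range(5): d=cap('scene' if i==3 else 'wrist'); s=telemetry.sense(); print(s['force'],s['wrist_torque'])
d=load('wrist');save(d,'w17.png',s=1.5);d=load('scene');save(d,'s17.png',(230,110,290,150),12)"
```

```text
time_s: 23.47
eef_pos: [619.1, -121.6, 20.8]
ee_rot: [0.479, -0.48, 0.52, -0.519]
force: [0.8, -0.6, 4.9]
grip_width: 0.482
t 23.47 pos [ 619.06  -121.64    20.808] yaw -1.6506311375052936 down [-0.001  0.001 -1.   ] q [-0.379  0.719  1.346  0.     1.078  1.271] F [ 0.81  -0.559  4.948] M [-0.146 -0.199  0.301] w 0.48182205398230826
world -x in tool [ 0.08   0.001 -0.997] world y [-0.997  0.001 -0.08 ]
[ 0.623 -0.462  6.876] [-0.158 -0.171  0.216]
[0.952 0.335 4.84 ] [-0.155 -0.205  0.278]
[ 0.172 -1.189  5.753] [-0.099 -0.117  0.225]
[ 0.443 -1.392  5.981] [-0.174 -0.14   0.238]
[ 1.005 -1.178  5.737] [-0.134 -0.164  0.224]
```

View pics/s17.png

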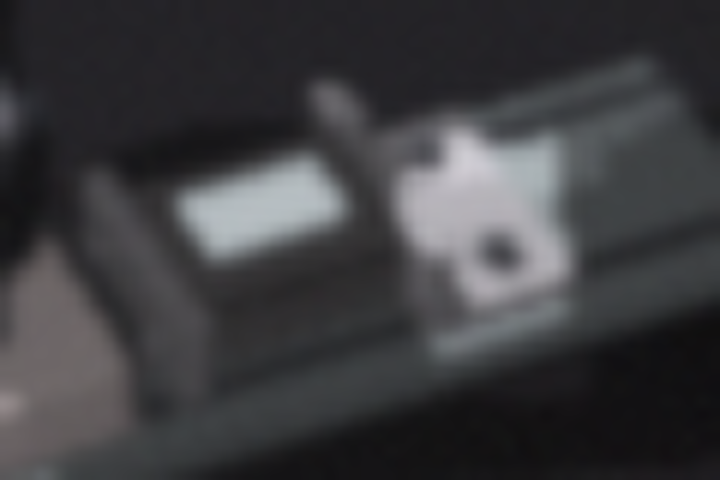

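View pics/w17.png

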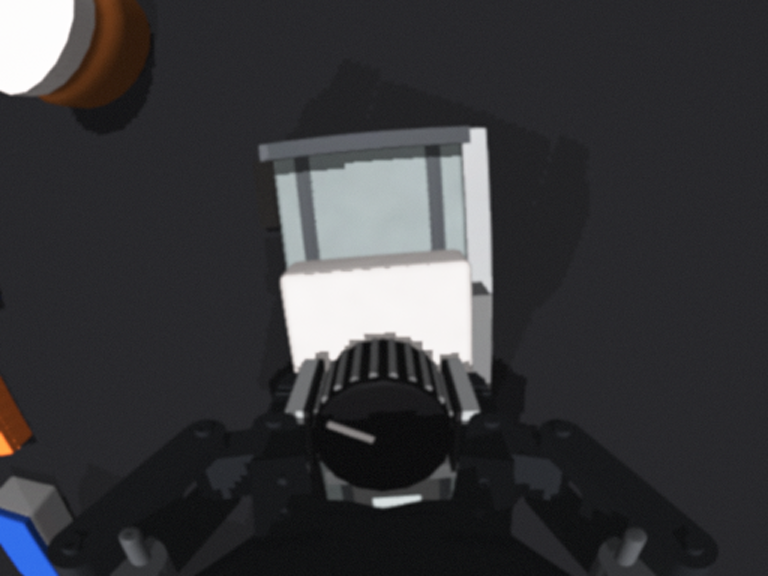

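The moment rose from 0.171 to 0.236 N m over the last like step (about +6.5 N), and the cassette no longer moves in the scene view, so it is at the fence. The knob mark is unchanged. One more 0.05 rad (about 4 N).

```bash

python3 -m handwheel '[{"delta_pos":[0.001,0,-0.005],"twist":[0,0.005,0],"jaw":0.35},{"delta_pos":[0.002,0,-0.009],"twist":[0,0.01,0],"jaw":0.35},{"delta_pos":[0.002,0,-0.014],"twist":[0,0.015,0],"jaw":0.35},{"delta_pos":[0.003,0,-0.018],"twist":[0,0.02,0],"jaw":0.35},{"delta_pos":[0.004,0,-0.023],"twist":[0,0.025,0],"jaw":0.35},{"delta_pos":[0.005,0,-0.027],"twist":[0,0.03,0],"jaw":0.35},{"delta_pos":[0.006,0,-0.032],"twist":[0,0.035,0],"jaw":0.35},{"delta_pos":[0.006,0,-0.036],"twist":[0,0.04,0],"jaw":0.35},{"delta_pos":[0.007,0,-0.041],"twist":[0,0.045,0],"jaw":0.35},{"delta_pos":[0.008,0,-0.045],"twist":[0,0.05,0],"jaw":0.35}]' 40
python3 -c "
from h import *
st();ax();m=[]
for i in range(6): d=cap('wrist'); s=telemetry.sense(); m.append(np.r_[s['force'],s['wrist_torque']])
print(np.mean(m,0),np.array(m)[:,5])"
```

```text
time_s: 24.55
eef_pos: [618.6, -121.7, 20.8]
ee_rot: [0.466, -0.467, 0.532, -0.531]
force: [1.2, -0.9, 6.2]
grip_width: 0.484
t 24.55 pos [ 618.585 -121.671   20.791] yaw -1.7004261525771223 down [-0.001  0.001 -1.   ] q [-0.38   0.718  1.348  0.     1.078  1.321] F [ 1.185 -0.904  6.182] M [-0.127 -0.183  0.294] w 0.48371740716087225
world -x in tool [ 0.129  0.001 -0.992] world y [-0.992  0.001 -0.129]
[ 0.84  -0.784  6.176 -0.13  -0.134  0.258] [0.267 0.248 0.276 0.241 0.247 0.271]
```

The rest moment is now 0.258, which is +0.09 over the unloaded 0.165 (about 9 N). While turning it reads 0.294 (about 10 N). I let go and rise.

```bash

python3 -m handwheel '[{"delta_pos":[0,0,0],"twist":[0,0,0],"jaw":0.47},{"delta_pos":[0,0,0],"twist":[0,0,0],"jaw":0.52},{"delta_pos":[0,0,0],"twist":[0,0,0],"jaw":0.6},{"delta_pos":[0,0,0],"twist":[0,0,0],"jaw":0.7},{"delta_pos":[0,0,0],"twist":[0,0,0],"jaw":0.8},{"delta_pos":[0,0,0],"twist":[0,0,0],"jaw":0.8},{"delta_pos":[0,-0.5,0],"twist":[0,0,0],"jaw":0.8},{"delta_pos":[0,-1.5,0],"twist":[0,0,0],"jaw":0.8},{"delta_pos":[0,-3,0],"twist":[0,0,0],"jaw":0.8},{"delta_pos":[0,-5,0],"twist":[0,0,0],"jaw":0.8}]' 20
python3 -m handwheel '[{"delta_pos":[0,-2,0],"twist":[0,0,0],"jaw":0.8},{"delta_pos":[0,-5,0],"twist":[0,0,0],"jaw":0.8},{"delta_pos":[0,-8,-3],"twist":[0,0,0],"jaw":0.8},{"delta_pos":[0,-11,-6],"twist":[0,0,0],"jaw":0.8},{"delta_pos":[0,-13,-9],"twist":[0,0,0],"jaw":0.8},{"delta_pos":[0,-13,-12],"twist":[0,0,0],"jaw":0.8},{"delta_pos":[0,-13,-14],"twist":[0,0,0],"jaw":0.8},{"delta_pos":[0,-13,-15],"twist":[0,0,0],"jaw":0.8},{"delta_pos":[0,-13,-15],"twist":[0,0,0],"jaw":0.8},{"delta_pos":[0,-13,-15],"twist":[0,0,0],"jaw":0.8}]' 20
python3 -c "
from h import *
st()
d=cap('wrist'); save(d,'w20.png',s=1.5); s=cap('scene'); save(s,'s20.png',(180,90,310,170),6)"
```

```text
time_s: 25.68
eef_pos: [618.6, -121.8, 71.3]
ee_rot: [0.466, -0.467, 0.532, -0.531]
force: [0.7, -0.9, -0.6]
grip_width: 0.797
time_s: 26.52
eef_pos: [470.6, -102.8, 201.8]
ee_rot: [-0.467, 0.466, -0.531, 0.532]
force: [0.0, -0.2, 0.0]
grip_width: 0.801
t 26.52 pos [ 470.636 -102.805  201.806] yaw -1.7003097492241044 down [ 0.002 -0.001 -1.   ] q [-0.459  0.214  1.618  0.     1.308  1.241] F [ 0.039 -0.177  0.035] M [ 0.007 -0.026  0.04 ] w 0.8009906436193266
```

View pics/w20.png

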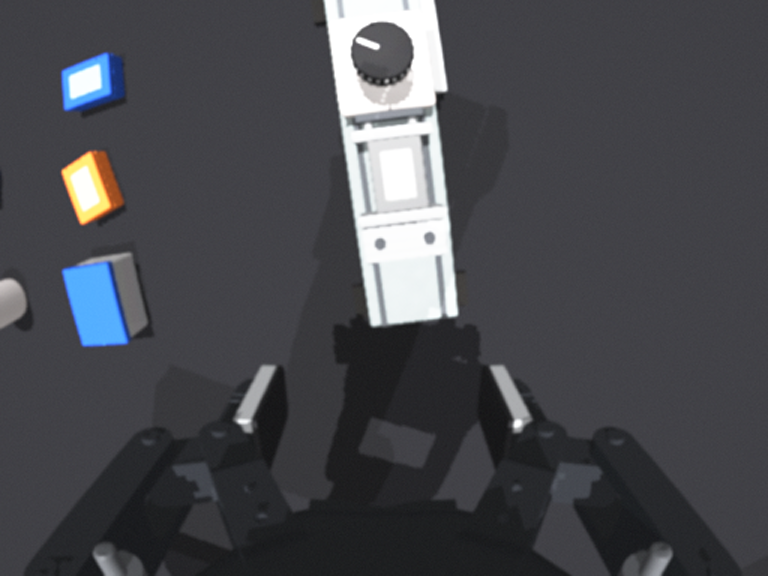

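View pics/s20.png

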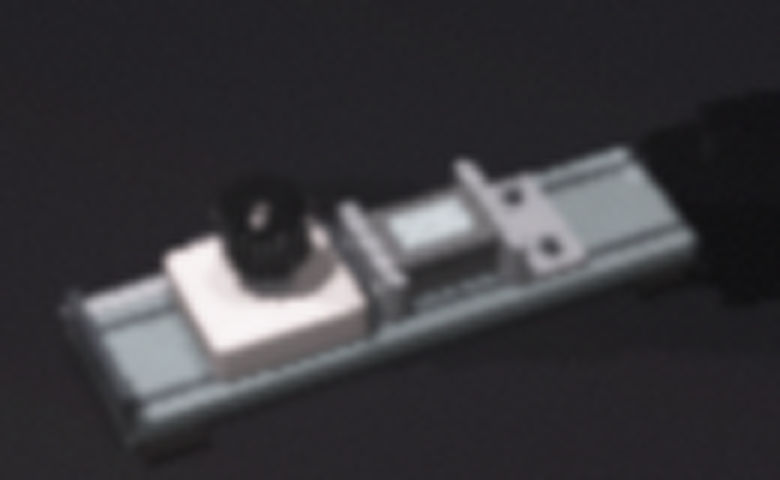

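The cassette sits square between jaw and fence at (398,172). The knob mark has not sprung back, and the gripper is clear. Handing in.

```bash
python3 -c "
from h import *
print(ctrl.finish_job())"
```

```text
the job is handed in; nothing more can be done
None
```

I set the grey cassette on the bed, lengthwise and centred. Then I wound the knob about 1.69 rad clockwise, following the carriage, until the jaw held the cassette against the fence. I let go and handed the job in at about 27 s; no verdict was reported.

**Clamping force:** it is about 9–10 N, estimated from the knob's moment. At rest the moment rose from about 0.165 to 0.258 N m, and while turning it read 0.294 N m. The moment readings scatter by about ±0.04 N m, so the estimate is good to a few newtons.

**Last pictures:** the cassette lies square between jaw and fence. The knob's mark showed no visible slip or spring-back after I let go. The gripper is clear, with about zero force on it. I did not measure the bottle, jar and tip box afterwards, and I felt no contact with them.

**What disagreed along the way:**
- **Fingertip height:** the real fingertips are about 35–40 mm above the reported TCP, seen in both the wrist and scene cameras. My first grasp therefore closed above the cassette without touching it, and I then worked from the measured tip height.
- **Knob grip:** it was slightly off-centre. Side force reached about 5 N (about 0.7 mm of lean, against the 2.2 mm limit) before I corrected it. About 6 N of vertical force stayed on the tool until I let go.

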